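# Rebuild the sample feeder's spindle and lock its retainer

## Robot

A 6-joint arm with a two-finger parallel gripper is mounted at the origin on the work surface. World frame = base frame: x ahead of the robot, y to its left, z up, the work surface at z = 0. Lengths are in m, angles in degrees, forces in N, time in s.
With the tool pointing down it reaches from about 0.3 to 0.75 m from the base axis. Payload 8.5 kg.
Tool frame: the origin (TCP) lies at the very end of the fingers, on their centre line; the grasp point (between the pads) lies 19 mm behind it (env.hold_point_z is the distance from the TCP to the grasp point, in m); z points along the fingers, y is the line along which they close (so a half turn about z gives the same grasp; the last joint's range is limited). The gripper opens to 85 mm and grips with 20 to 120 N. Pads are 22 mm wide; open, the fingers measure 114 mm over their backs; the gripper's body (76 mm by 85 mm) begins 54 mm behind the grasp point. The pads swing forward as they close: fully open they stand 13 mm farther back than shut.
Start: joints at [-84.414, 21.807, 74.336, -0, 83.858, -12.336], TCP at [0.169, -0.523, 0.231] pointing down, gripper open.
Joint ranges: [-178.18, 178.18], [-50.72, 133.34], [12.68, 142.11], [-81.47, 261.47], [9.98, 163.14], [-165.26, 165.26]. Speed limits (degrees/s): [136.94, 136.94, 180, 180, 180, 180].

## Interface

Orientations are given as a 3x3 rotation matrix whose columns are the frame's x, y, z axes.
In Python, from rig import env, optics gives the robot as it stands.
- The arm moves only by the shell command python3 -m jog 'ROWS' [OPENING] [FORCE]. ROWS is JSON, a list of rows, each an object with "linear": the shift along the tool's x, y, z in units of 40 mm (1.0 is 40 mm), a list of three; "roll": the turn about the tool's z in units of 5 degrees (1.0 is 5 degrees). A call has 1 to 12 rows; each row shifts and turns the commanded pose from where the row before left it, along the tool's axes as they then stand; what a row does not reach is not made up. A row lasts 1/12 s, in which the tool goes at most 41.7 mm and 7.16 degrees, less where a joint would pass 70% of its speed; a pose out of reach is approached as far as the arm can. A call is refused whole if a number of a shift passes 1 or a number of a turn 1, either way. A call with a gripper value outside its range is refused whole. OPENING is the opening, from -1 (shut) to 1 (fully open), set as the call begins (- or left out, the last holds). The fingers move at their own pace and stop on an object; FORCE is the grip in N (left out, the last holds). Time passes only in rows, so rows that do not move let the fingers close. It gives the time, the measured TCP pose, the force, the opening and the grip force at its end, in the units of the state.
- env.observe(): the state, without advancing time (a new reading comes with each control period).
- optics.get_image(name): name is "scene" or "top" or "wrist"; returns the picture (420x560x3 uint8, red, green, blue); there is no depth.
- optics.calibration(name): a dict with "fov_y" (degrees; the focal length in pixels is half the picture's height over the tangent of half this angle, whatever the lens; pixels are square), "cx", "cy" (the principal point, pixels), "T" (4x4, takes a point from camera to world coordinates). Camera axes: x right, y down, z forward; pixel columns grow to the right and rows downward; lengths in m; the calibration is good to about 2 mm. The wrist camera is an equidistant fisheye: a pixel r from the principal point sees the ray r / f radians off the axis. A picture is of the moment at which its call begins: read the wrist's pose just before it. calibration takes no time and is no camera call; for the wrist camera it gives the pose at the moment of the call.
- env.close_job(): hands the job in; it is judged then, once.
The state is a dict: "time_s": time; "q": joint angles; "qvel": joint speeds; "joint_efforts": joint torques, N m; "position": TCP position; "tool_rot": TCP orientation; "ft_force": force on the tool from outside, world axes, zero at the start; "wrist_torque": the same for the moment, N m; "grip_width": finger opening in m; "gripper_force": force on a finger pad.
Only numpy, scipy, OpenCV 4.12 (cv2) and the standard library are available. Lean on these libraries where they do the work, as an engineer would, in place of code of your own. Each camera call takes 0.05 s, during which the arm holds its last target. There are 200 camera calls.

## Task

Finish rebuilding the spindle of the white sample feeder: over the bearing already on the shaft put the white spacer, then the brass washer, each flat and fully down, and last the blue retainer. Fit the retainer's slot over the cross pin, push it down against the spring until it bottoms on the shaft, turn it clockwise (seen from above) to its stop and ease it up until the pin sits locked in its groove. Work by feel without forcing the parts (keep every push under 25 N), leave the bottles and the beaker alone, and let go of everything.

Things in the scene. Friction and masses are not known exactly. Their poses are not given: they have to be found in the camera images.
- drive_unit: White instrument casing 200 x 200 x 60 mm high with a blue screen on one side, fixed to the bench, an upright steel shaft 18 mm thick at its centre. Origin: on the shaft axis at bench level, z up; x axis along the brass cross pin at the shaft's top (the casing's sides are turned 40 deg clockwise from that). See bearing and slot for the shaft.
- bearing (a joint): Travel (m) of the bearing down its spring: 0 = up, top face 88 mm above the bench; 0.0155 = bottom. Steel bearing with black seal, 42 mm outside, 12 mm high, stays on the shaft. The spring yields from 4 N and takes 0.7 N more per mm. It carries spacer and washer; with both on, the washer's top is 109 mm above the bench.
- spacer: White plastic tube, 32 mm outside, 20 mm bore, 15 mm high, loose and upright on the black mat (3 mm thick). Origin: centre of its underside, z up its axis.
- washer: Thick brass washer, 40 mm outside, 20 mm bore, 6 mm high, loose and flat on the mat. Origin: centre of its underside, z up its axis.
- retainer: Blue bayonet retainer: hollow oblong cap 48 mm (x) x 34 mm (y) x 30 mm high, open at the top, upright and loose on the mat. Origin: centre of its underside, z up. Grip it on the flat long sides (34 mm). From below, a square recess 21 x 21 mm, 12 mm deep, goes over the shaft, up to a 4 mm floor with a slot. On the washer, pin in slot, its underside is 109 mm above the bench.
- slot (a point): Middle of the retainer's slot, level with its floor's top, 16 mm above its underside. The slot goes through the floor, 21 mm long (along x), 9 mm wide; it passes over the cross pin only when lined up with it, either way round. The pin: level round bar 7 mm thick, 16.6 mm long, top 16 mm above the shaft's shoulder; shoulder 106 to 115 mm above the bench, set differently each time.
- groove (a point): End of the retainer's locking groove, at floor level, 9 mm from the axis. The groove, 8 mm wide, runs 75 deg anticlockwise of the slot (seen from above) between 3 mm high white ridges and 8 mm high red stops. The ridges pass under the pin only with the retainer within 1.8 mm of its hard stop, where its floor meets the shaft's shoulder: 6 to 15 mm below resting on the washer, to be felt.
- stop (a point): One of the two red stops in the retainer, its top. With the retainer turned 75 deg clockwise (from above) from where it went on, the stops meet the pin. When eased off, the spring lifts it 4.8 mm from the hard stop until the pin lies on the floor in the groove: locked, the spring still pressing it up against the pin.
- amber_bottle: Bystander: amber bottle with red cap, 60 mm diameter, 120 mm high. Origin: centre of its underside.
- blue_bottle: Bystander: blue bottle, 52 mm diameter, 105 mm high. Origin: centre of its underside.
- beaker: Bystander: glass beaker, 70 mm diameter, 85 mm high. Origin: centre of its underside.
Not all that is in view belongs to the job. Several things have the shape of the washer; the one meant has the colours described above. Of the things shaped like the retainer, the blue one is meant.

How it is judged:
By the outcome, as a careful person would: the job done as asked, in the order asked, and still so for the second after the job is handed in, with the robot touching nothing.
It also fails if it takes over 72 s, if anything falls off the work surface, if the arm or the gripper's body presses on something with over 40 N, if the wrist force passes 120 N, or if a joint passes its speed limit or range.

## Working session

There is one attempt and no reset: what is moved stays moved. The work goes in short steps, Python scripts to look and compute and a shell command to move; the robot and the scene stay as the last step left them, time stands still between calls to the robot, and variables do not carry over. Pictures are saved under pics/ and viewed, at most 10 in all, crops included, and the job is handed in when it is done.

```bash
ls; mkdir -p pics; cat > h.py <<'E'
import numpy as np,cv2
from rig import env,optics
def snap(n,f):
    c=optics.calibration(n); im=optics.get_image(n); cv2.imwrite('pics/'+f+'.png',im[:,:,::-1]); np.savez('pics/'+f+'.npz',im=im,T=c['T'],p=[c['fov_y'],c['cx'],c['cy']]); return im,c
def ray(c,n,u,v):
    f=210/np.tan(np.radians(c['fov_y']/2)); x,y=(u-c['cx']),(v-c['cy'])
    if n=='wrist':
        r=np.hypot(x,y)+1e-9; a=r/f; d=np.array([np.sin(a)*x/r,np.sin(a)*y/r,np.cos(a)])
    else: d=np.array([x/f,y/f,1])
    T=np.array(c['T']); return T[:3,3],T[:3,:3]@d
def onz(c,n,u,v,z):
    o,d=ray(c,n,u,v); return o+d*(z-o[2])/d[2]
E
python3 - <<'E'
from h import *
s=env.observe();print(s['time_s'],s['position'],s['tool_rot'],s['ft_force'],env.hold_point_z)
for n in('top','scene','wrist'):
    im,c=snap(n,n+'0');print(n,c)
E
```

```text
pics
0.0 [ 0.16921389 -0.52300973  0.23069495] [[ 9.51476982e-01  3.07719878e-01 -1.69986218e-04]
 [ 3.07719780e-01 -9.51475853e-01  1.49601464e-03]
 [ 2.98615659e-04 -1.47573161e-03 -9.99998867e-01]] [-0.42965462  0.74722942  0.26291504] 0.0187
top {'fov_y': 44.63172023445402, 'cx': 280.1321381144927, 'cy': 208.59151611336327, 'T': array([[ 5.00833788e-03, -9.98709296e-01,  5.05436285e-02,
         4.45388206e-01],
       [-9.99987299e-01, -4.97340457e-03,  8.16896179e-04,
         2.47173681e-02],
       [-5.64467895e-04, -5.05470778e-02, -9.98721520e-01,
         1.51616216e+00],
       [ 0.00000000e+00,  0.00000000e+00,  0.00000000e+00,
         1.00000000e+00]])}
scene {'fov_y': 52.02140573413452, 'cx': 283.58643291459487, 'cy': 213.43366405857668, 'T': array([[-0.65031835,  0.42414191, -0.63022986,  1.23305214],
       [ 0.75942768,  0.34238522, -0.55321059,  0.65651822],
       [-0.0188584 , -0.838377  , -0.5447645 ,  0.70124035],
       [ 0.        ,  0.        ,  0.        ,  1.        ]])}
wrist {'fov_y': 65.70646984690485, 'cx': 278.37184667171675, 'cy': 211.95458366180438, 'T': array([[ 0.30810785, -0.90136612, -0.30431672,  0.24747198],
       [-0.95135042, -0.292386  , -0.09717408, -0.497717  ],
       [-0.00138853,  0.31945193, -0.94760146,  0.37425213],
       [ 0.        ,  0.        ,  0.        ,  1.        ]])}
```

View pics/top0.png

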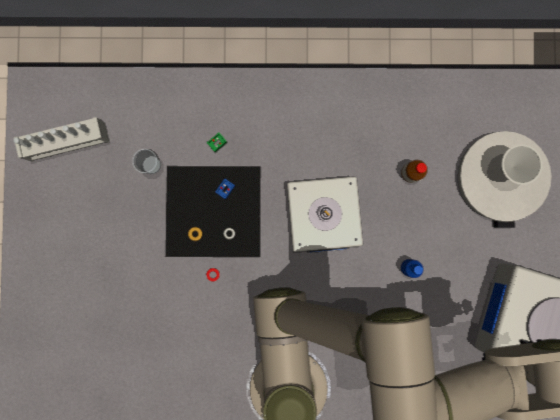

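View pics/scene0.png

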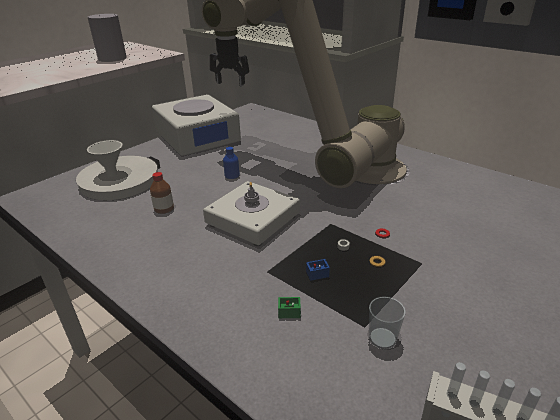

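The top view shows the blue retainer at (225,188), with a green lookalike at (217,142). The brass washer is at (195,234) and a red ring of the same shape at (213,274). The white spacer is at (229,233) and the shaft at (324,212). Of these, the blue retainer and the brass/gold washer on the mat fit the description; I'll confirm both in an enlarged wrist crop.

```bash
python3 - <<'E'
from h import *
c=optics.calibration('top')
for n,u,v,z in[('ret',225,188,.033),('wash',195,234,.009),('spac',229,233,.018),('shaft',324,212,.12),('green',217,142,.03),('red',213,274,.006),('beaker',147,161,.08),('amber',416,171,.12),('blueb',412,268,.1),('matc',213,212,.003)]:print(n,onz(c,'top',u,v,z).round(3))
s=env.observe();T=np.eye(4);T[:3,:3]=s['tool_rot'];T[:3,3]=s['position']
print((np.linalg.inv(T)@optics.calibration('wrist')['T']).round(4))
E
```

```text
ret [0.58  0.187 0.033]
wash [0.446 0.276 0.009]
spac [0.449 0.175 0.018]
shaft [ 0.507 -0.094  0.12 ]
green [0.715 0.212 0.03 ]
red [0.329 0.222 0.006]
beaker [0.651 0.403 0.08 ]
amber [ 0.621 -0.346  0.12 ]
blueb [ 0.355 -0.338  0.1  ]
matc [0.511 0.225 0.003]
[[ 4.000e-04 -9.475e-01 -3.197e-01  8.230e-02]
 [ 1.000e+00  4.000e-04 -0.000e+00 -2.000e-04]
 [ 2.000e-04 -3.197e-01  9.475e-01 -1.434e-01]
 [ 0.000e+00  0.000e+00  0.000e+00  1.000e+00]]
```

```bash
python3 -m jog '[{"linear":[0.81,-0.54,0],"roll":0},{"linear":[0.81,-0.54,0],"roll":0},{"linear":[0.81,-0.54,0],"roll":0},{"linear":[0.81,-0.54,0],"roll":0},{"linear":[0.81,-0.54,0],"roll":0},{"linear":[0.81,-0.54,0],"roll":0},{"linear":[0.81,-0.54,0],"roll":0},{"linear":[0.81,-0.54,0],"roll":0},{"linear":[0.81,-0.54,0],"roll":0},{"linear":[0.81,-0.54,0],"roll":0},{"linear":[0.81,-0.54,0],"roll":0},{"linear":[0.81,-0.54,0],"roll":0}]'
python3 -m jog '[{"linear":[0.81,-0.54,0],"roll":0},{"linear":[0.81,-0.54,0],"roll":0},{"linear":[0,0,0],"roll":0},{"linear":[0,0,0],"roll":0}]'
python3 - <<'E'
from h import *
im,c=snap('wrist','w1')
s=env.observe();print(s['position'],s['q'],s['tool_rot'])
E
```

```text
time_s: 1.15
position: [0.4602, -0.1552, 0.2313]
tool_rot: [[0.951, 0.308, -0.0], [0.308, -0.951, 0.0], [-0.0, -0.0, -1.0]]
ft_force: [0.8, -0.9, 0.6]
grip_width: 0.0855
gripper_force: 0.0
time_s: 1.48
position: [0.5083, -0.0945, 0.2309]
tool_rot: [[0.95, 0.311, -0.001], [0.311, -0.95, 0.0], [-0.001, -0.0, -1.0]]
ft_force: [-0.9, 0.1, -0.1]
grip_width: 0.0853
gripper_force: 0.0
[ 0.50770636 -0.09557469  0.23093558] [-2.37992275e+01  1.84932836e+01  7.95427785e+01 -1.60107707e-02
  8.20128226e+01  4.81938904e+01] [[ 9.51006985e-01  3.09168106e-01 -8.92311358e-04]
 [ 3.09168305e-01 -9.51007335e-01  9.10932920e-05]
 [-8.20431506e-04 -3.62504747e-04 -9.99999598e-01]]
```

View pics/w1.png

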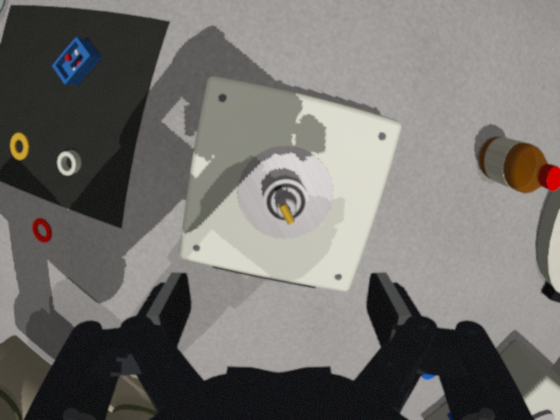

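The wrist view shows the shaft with the brass pin at about (286,212) and the casing screws at (222,98), (382,136), (338,277) and (196,247). The red and brass rings, the blue retainer and the spacer are at upper left.

```bash
python3 - <<'E'
from h import *
d=np.load('pics/w1.npz');im=d['im'];c=dict(T=d['T'],fov_y=d['p'][0],cx=d['p'][1],cy=d['p'][2])
g=cv2.cvtColor(im,cv2.COLOR_RGB2GRAY).astype(float)
P=[]
for u,v in[(222,98),(382,136),(338,277),(196,247)]:
    w=g[v-7:v+8,u-7:u+8];k=np.clip(np.median(w)-25-w,0,None);yy,xx=np.mgrid[v-7:v+8,u-7:u+8]
    uu,vv=(k*xx).sum()/k.sum(),(k*yy).sum()/k.sum();P.append(onz(c,'wrist',uu,vv,.06));print(uu,vv,P[-1].round(4))
P=np.array(P);print('centre',P.mean(0))
for i in range(4):
    e=P[(i+1)%4]-P[i];print(np.hypot(*e[:2]),np.degrees(np.arctan2(e[1],e[0])))
hsv=cv2.cvtColor(im,cv2.COLOR_RGB2HSV);m=cv2.inRange(hsv,(12,110,70),(30,255,255));m[:180]=0;m[240:]=0;m[:,:260]=0;m[:,320:]=0
v,u=np.nonzero(m);Q=np.array([onz(c,'wrist',a,b,.128)[:2] for a,b in zip(u,v)])
q=Q-Q.mean(0);w,V=np.linalg.eigh(q.T@q/len(q));print('pin',len(u),u.mean(),v.mean(),Q.mean(0),np.sqrt(w*12),np.degrees(np.arctan2(V[1,1],V[0,1])))
big=cv2.resize(im[160:260,230:345],None,fx=5,fy=5,interpolation=cv2.INTER_CUBIC);cv2.imwrite('pics/pin.png',big[:,:,::-1])
E
```

```text
221.95383104125736 97.50785854616896 [ 0.5784 -0.0144  0.06  ]
381.5970058050718 135.81820959364498 [ 0.5933 -0.1742  0.06  ]
337.82350408953937 276.49031424881616 [ 0.4336 -0.1889  0.06  ]
195.83561643835617 247.36219178082192 [ 0.4189 -0.0289  0.06  ]
centre [ 0.50606161 -0.10159065  0.06      ]
0.16047302655234869 -84.68192418627223
0.16037077700765132 -174.74712921195638
0.1605948653441808 95.2733005606287
0.1602454611263079 5.209273807001066
pin 153 286.48366013071893 213.24183006535947 [ 0.50833849 -0.1010162 ] [0.00614144 0.01663105] -137.30367894773653
```

View pics/pin.png

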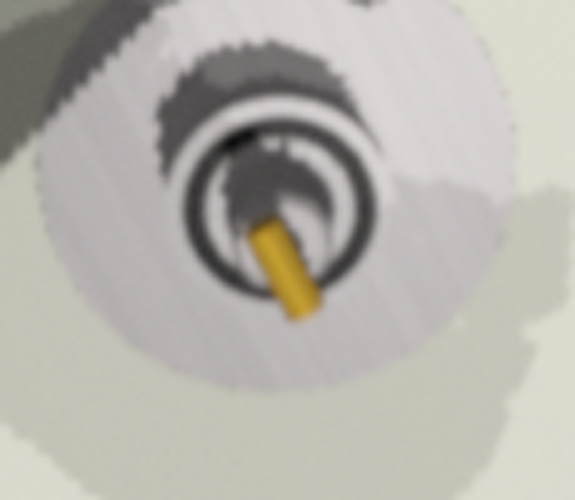

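The enlarged crop shows the brass pin running from (265,230) to (305,310), which is yaw 42.7°. The casing sides give 45.3°, so the two agree. The casing centre is (0.506,-0.1016). Next I'll look at the mat.

```bash
python3 -m jog '[{"linear":[0.24,-0.93,0],"roll":0},{"linear":[0.24,-0.93,0],"roll":0},{"linear":[0.24,-0.93,0],"roll":0},{"linear":[0.24,-0.93,0],"roll":0},{"linear":[0.24,-0.93,0],"roll":0},{"linear":[0.24,-0.93,0],"roll":0},{"linear":[0.24,-0.93,0],"roll":0},{"linear":[0.24,-0.93,0],"roll":0},{"linear":[0,0,0],"roll":0},{"linear":[0,0,0],"roll":0},{"linear":[0,0,0],"roll":0}]'
python3 - <<'E'
from h import *
im,c=snap('wrist','w2')
s=env.observe();print(s['position'],s['q'],s['tool_rot'])
cv2.imwrite('pics/w2b.png',cv2.resize(im[30:330,60:460],None,fx=2,fy=2)[:,:,::-1])
E
```

```text
time_s: 2.45
position: [0.4894, 0.2095, 0.2313]
tool_rot: [[0.952, 0.306, -0.0], [0.306, -0.952, -0.0], [-0.0, 0.0, -1.0]]
ft_force: [-0.6, -0.7, 0.6]
grip_width: 0.0852
gripper_force: 0.0
[0.48952635 0.20913151 0.231326  ] [ 1.03909022e+01  2.00375975e+01  7.71124149e+01 -2.03266935e-02
  8.28642988e+01  8.25951498e+01] [[ 9.52138543e-01  3.05666748e-01 -1.82182154e-04]
 [ 3.05666662e-01 -9.52138508e-01 -3.91296068e-04]
 [-2.93068841e-04  3.16881057e-04 -9.99999907e-01]]
```

View pics/w2b.png

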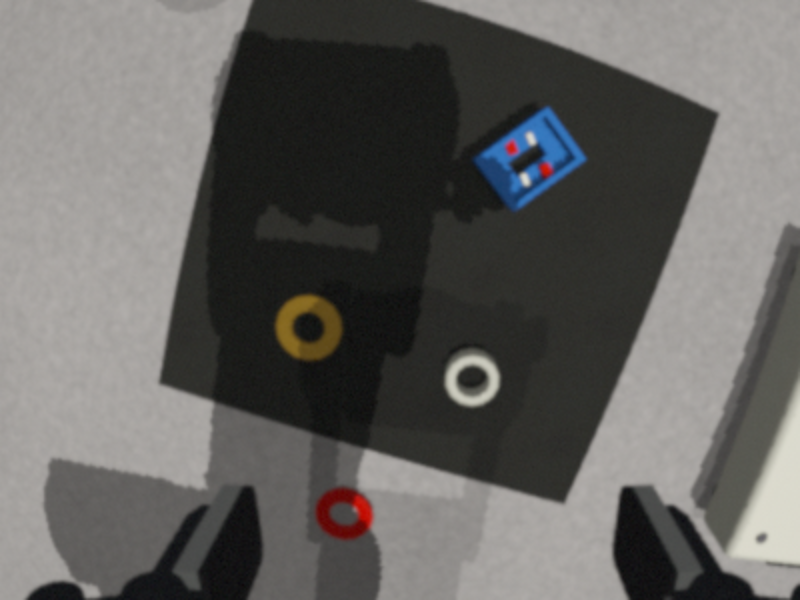

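The enlarged view confirms the choice: brass washer at (308,327), white spacer (472,378), blue retainer (530,158), all in crop pixels. The red ring at (345,513) is off the mat and the wrong colour.

```bash
python3 - <<'E'
from h import *
d=np.load('pics/w2.npz');im=d['im'];c=dict(T=d['T'],fov_y=d['p'][0],cx=d['p'][1],cy=d['p'][2])
hsv=cv2.cvtColor(im,cv2.COLOR_RGB2HSV)
def cont(lo,hi,box,z):
    m=cv2.inRange(hsv,lo,hi);k=np.zeros_like(m);u0,v0,u1,v1=box;k[v0:v1,u0:u1]=255;m&=k
    C=max(cv2.findContours(m,cv2.RETR_EXTERNAL,cv2.CHAIN_APPROX_NONE)[0],key=cv2.contourArea)[:,0]
    return np.array([onz(c,'wrist',a,b,z)[:2] for a,b in C],np.float32),C
for n,lo,hi,box,z in[('wash',(15,100,60),(30,255,255),(190,165,240,220),.009),('spac',(15,0,150),(60,70,255),(275,195,320,240),.018)]:
    p,C=cont(lo,hi,box,z);A=np.c_[2*p,np.ones(len(p))];x=np.linalg.lstsq(A,(p**2).sum(1),rcond=None)[0];print(n,x[:2],'diam',2*np.sqrt(x[2]+x[0]**2+x[1]**2),C.min(0),C.max(0),cv2.fitEllipse(p))
p,C=cont((100,120,50),(125,255,255),(285,70,365,145),.033)
print('ret',cv2.minAreaRect(p),'corners',cv2.boxPoints(cv2.minAreaRect(p)))
m=cv2.inRange(hsv,(0,0,0),(180,255,45))[92:125,305:345];C=max(cv2.findContours(m,1,cv2.CHAIN_APPROX_NONE)[0],key=cv2.contourArea)[:,0]+[305,92]
print('slot',cv2.minAreaRect(np.array([onz(c,'wrist',a,b,.019)[:2] for a,b in C],np.float32)))
for nm,lo,hi in[('red',(0,150,100),(10,255,255)),('white',(0,0,170),(180,60,255))]:
    m=cv2.inRange(hsv,lo,hi)[85:140,300:350];k,_,st,ce=cv2.connectedComponentsWithStats(m)
    for s,q in zip(st[1:],ce[1:]):
        if s[4]>4:print(nm,s[4],onz(c,'wrist',q[0]+300,q[1]+85,.027 if nm=='red' else .022)[:2])
E
```

```text
wash [0.44859812 0.27692877] diam 0.03981171198160012 [197 177] [230 209] ((0.4485973119735718, 0.27692911028862), (0.03967246785759926, 0.04000033065676689), 63.56678009033203)
spac [0.44989735 0.17558099] diam 0.02988300003877805 [283 208] [308 232] ((0.4498966336250305, 0.17558135092258453), (0.0298187043517828, 0.030002513900399208), 84.18838500976562)
ret ((0.5802980661392212, 0.188269704580307), (0.036664485931396484, 0.05028682202100754), 55.26657485961914) corners [[0.54919    0.18752974]
 [0.59051627 0.15887836]
 [0.61140615 0.18900967]
 [0.57007986 0.21766105]]
slot ((0.5797628164291382, 0.1879233717918396), (0.00520371226593852, 0.016812367364764214), 54.94143295288086)
red 7 [0.58216985 0.19861237]
red 14 [0.57708253 0.17754994]
white 24 [0.59139909 0.19018748]
white 22 [0.56896691 0.18570665]
```

```bash
python3 -m jog '[{"linear":[-0.6,0.25,0.5],"roll":0},{"linear":[-0.6,0.25,0.5],"roll":0},{"linear":[0,0,0.95],"roll":0},{"linear":[0,0,0.95],"roll":0},{"linear":[0,0,0.95],"roll":0},{"linear":[0,0,0.8],"roll":0},{"linear":[0,0,0.3],"roll":0},{"linear":[0,0,0],"roll":0},{"linear":[0,0,0],"roll":0},{"linear":[0,0,0],"roll":0}]'
cat > go.py <<'E'
import sys
from h import *
s=env.observe();t=np.array([float(a) for a in sys.argv[1:4]]);R=np.array(s['tool_rot']);yaw=np.degrees(np.arctan2(R[1,0],R[0,0]))
print('t',round(s['time_s'],2),'p',np.round(s['position'],4),'yaw',yaw.round(2),'q6',round(s['q'][5],1),'F',np.round(s['ft_force'],1),'tau',np.round(s['wrist_torque'],2),'w',s['grip_width'])
print('units',(R.T@(t-s['position'])/.04).round(3), 'roll units',((yaw-float(sys.argv[4]))/5).round(3) if len(sys.argv)>4 else '')
E
python3 go.py .4499 .1756 .008 17.8
```

```text
time_s: 3.33
position: [0.4507, 0.1763, 0.0345]
tool_rot: [[0.952, 0.306, 0.002], [0.306, -0.952, 0.0], [0.002, 0.0, -1.0]]
ft_force: [-0.1, -1.1, 0.1]
grip_width: 0.0857
gripper_force: 0.0
t 3.33 p [0.4507 0.1763 0.0345] yaw 17.84 q6 79.5 F [-0.1 -1.1  0.1] tau [-0.01 -0.03 -0.04] w 0.08570852832172847
units [-0.027  0.01   0.663] roll units 0.008
```

```bash
python3 -m jog '[{"linear":[-0.02,0.01,0.35],"roll":0},{"linear":[0,0,0.3],"roll":0},{"linear":[0,0,0],"roll":0},{"linear":[0,0,0],"roll":0}]'
python3 -m jog '[{"linear":[0,0,0],"roll":0},{"linear":[0,0,0],"roll":0},{"linear":[0,0,0],"roll":0},{"linear":[0,0,0],"roll":0},{"linear":[0,0,0],"roll":0},{"linear":[0,0,0],"roll":0},{"linear":[0,0,0],"roll":0},{"linear":[0,0,0],"roll":0}]' -1 30
python3 go.py .4499 .1756 .008 17.8
```

```text
time_s: 3.67
position: [0.4496, 0.1762, 0.0083]
tool_rot: [[0.952, 0.307, 0.001], [0.307, -0.952, 0.0], [0.001, 0.0, -1.0]]
ft_force: [-0.3, -0.3, -0.4]
grip_width: 0.0855
gripper_force: 0.0
time_s: 4.33
position: [0.4493, 0.1765, 0.008]
tool_rot: [[0.951, 0.308, 0.001], [0.308, -0.951, 0.0], [0.001, 0.0, -1.0]]
ft_force: [-2.2, -1.7, 7.1]
grip_width: 0.0307
gripper_force: 29.1
t 4.33 p [0.4493 0.1765 0.008 ] yaw 17.93 q6 79.4 F [-2.2 -1.7  7.1] tau [-0.12  0.22 -0.08] w 0.030715647870861604
units [ 0.007  0.025 -0.   ] roll units 0.026
```

```bash
python3 -m jog '[{"linear":[0,0,-0.5],"roll":0},{"linear":[0,0,-1],"roll":0},{"linear":[0,0,-1],"roll":0},{"linear":[0,0,-1],"roll":0},{"linear":[0,0,-0.5],"roll":0},{"linear":[-0.1,0.88,0],"roll":0},{"linear":[-0.1,0.88,0],"roll":0},{"linear":[-0.1,0.88,0],"roll":0},{"linear":[-0.1,0.88,0],"roll":0},{"linear":[-0.1,0.88,0],"roll":0},{"linear":[-0.1,0.88,0],"roll":0},{"linear":[-0.1,0.88,0],"roll":0}]'
python3 -m jog '[{"linear":[-0.1,0.88,0],"roll":0},{"linear":[0,0,0],"roll":0},{"linear":[0,0,0],"roll":0},{"linear":[0,0,0],"roll":0},{"linear":[0,0,0],"roll":0}]'
python3 go.py .5061 -.1016 .137 17.8
python3 - <<'E'
from h import *
im,c=snap('wrist','w3');a=im[150:350,180:390]
im2,_=snap('scene','s3');b=im2[150:250,200:320]
cv2.imwrite('pics/c3.png',np.hstack([cv2.resize(a,(420,400)),cv2.resize(b,(380,400))])[:,:,::-1])
E
```

```text
time_s: 5.33
position: [0.4982, -0.0684, 0.1674]
tool_rot: [[0.951, 0.308, -0.0], [0.308, -0.951, 0.0], [-0.0, -0.0, -1.0]]
ft_force: [0.2, -0.5, -0.1]
grip_width: 0.0307
gripper_force: 29.9
time_s: 5.75
position: [0.505, -0.1003, 0.1673]
tool_rot: [[0.951, 0.309, -0.0], [0.309, -0.951, 0.0], [-0.0, -0.0, -1.0]]
ft_force: [-0.8, 1.1, -0.8]
grip_width: 0.0305
gripper_force: 29.9
t 5.75 p [ 0.505  -0.1003  0.1673] yaw 17.99 q6 47.6 F [-0.8  1.1 -0.8] tau [ 0.01 -0.01 -0.06] w 0.030487624696699314
units [0.016 0.039 0.759] roll units 0.038
```

View pics/c3.png

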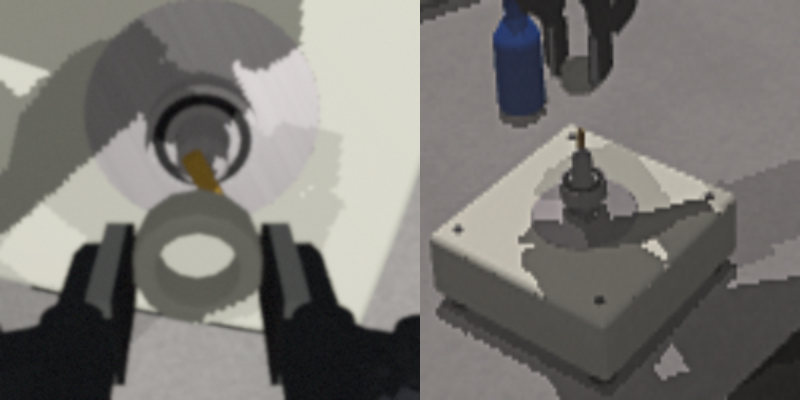

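The spacer hangs upright between the pads (crop ring around (198,235)), just above the pin. I'll lower it by feel.

```bash
python3 -m jog '[{"linear":[0.02,0.04,0.4],"roll":0},{"linear":[0,0,0.3],"roll":0},{"linear":[0,0,0.1],"roll":0},{"linear":[0,0,0.1],"roll":0},{"linear":[0,0,0.1],"roll":0},{"linear":[0,0,0],"roll":0}]'
python3 -m jog '[{"linear":[0,0,0.07],"roll":0},{"linear":[0,0,0.07],"roll":0},{"linear":[0,0,0],"roll":0}]'
python3 go.py .5061 -.1016 .093 17.8
```

```text
time_s: 6.35
position: [0.5065, -0.1024, 0.1271]
tool_rot: [[0.951, 0.308, -0.0], [0.308, -0.951, 0.0], [-0.0, -0.0, -1.0]]
ft_force: [-1.3, -0.3, -1.2]
grip_width: 0.031
gripper_force: 29.9
time_s: 6.6
position: [0.5065, -0.1026, 0.1215]
tool_rot: [[0.951, 0.308, -0.0], [0.308, -0.951, 0.0], [-0.0, -0.0, -1.0]]
ft_force: [-0.8, 0.2, -0.2]
grip_width: 0.0309
gripper_force: 29.9
t 6.6 p [ 0.5065 -0.1026  0.1215] yaw 17.92 q6 47.5 F [-0.8  0.2 -0.2] tau [-0.   -0.04 -0.03] w 0.030926602757436247
units [-0.    -0.026  0.711] roll units 0.025
```

```bash
python3 -m jog '[{"linear":[0,-0.02,0.07],"roll":0},{"linear":[0,0,0.07],"roll":0},{"linear":[0,0,0],"roll":0}]' | grep -E 'pos|force'
python3 -m jog '[{"linear":[0,0,0.07],"roll":0},{"linear":[0,0,0.07],"roll":0},{"linear":[0,0,0],"roll":0}]' | grep -E 'pos|force'
python3 -m jog '[{"linear":[0,0,0.07],"roll":0},{"linear":[0,0,0.07],"roll":0},{"linear":[0,0,0],"roll":0}]'| grep -E 'pos|force'
```

```text
position: [0.5061, -0.1018, 0.1156]
ft_force: [-0.1, 0.1, 0.2]
gripper_force: 29.9
position: [0.5061, -0.1018, 0.1099]
ft_force: [-0.4, -0.1, -0.8]
gripper_force: 29.9
position: [0.5061, -0.1018, 0.1044]
ft_force: [-0.3, 0.1, -0.6]
gripper_force: 29.9
```

```bash
python3 -m jog '[{"linear":[0,0,0.1],"roll":0},{"linear":[0,0,0.1],"roll":0},{"linear":[0,0,0.04],"roll":0},{"linear":[0,0,0],"roll":0}]' | grep -E 'pos|force'
python3 -m jog '[{"linear":[0,0,0.03],"roll":0},{"linear":[0,0,0.03],"roll":0},{"linear":[0,0,0],"roll":0}]' | grep -E 'pos|force'
```

```text
position: [0.5061, -0.1018, 0.0948]
ft_force: [-0.5, -0.1, -1.0]
gripper_force: 29.9
position: [0.5064, -0.102, 0.093]
ft_force: [0.4, 0.3, 2.6]
gripper_force: 30.2
```

```bash
python3 -m jog '[{"linear":[0,0,0],"roll":0},{"linear":[0,0,0],"roll":0},{"linear":[0,0,0],"roll":0},{"linear":[0,0,0],"roll":0},{"linear":[0,0,0],"roll":0},{"linear":[0,0,-0.4],"roll":0},{"linear":[0,0,-0.9],"roll":0},{"linear":[0,0,-0.8],"roll":0}]' 1 | grep -E 'pos|force|width'
python3 -m jog '[{"linear":[0.15,-0.94,0],"roll":0},{"linear":[0.15,-0.94,0],"roll":0},{"linear":[0.15,-0.94,0],"roll":0},{"linear":[0.15,-0.94,0],"roll":0},{"linear":[0.15,-0.94,0],"roll":0},{"linear":[0.15,-0.94,0],"roll":0},{"linear":[0.15,-0.94,0],"roll":0},{"linear":[0.15,-0.94,0],"roll":0},{"linear":[0.15,-0.94,0],"roll":0},{"linear":[0.15,-0.94,0],"roll":0},{"linear":[0,0,0],"roll":0},{"linear":[0,0,0],"roll":0}]'
python3 go.py .4486 .2769 .003 17.8
python3 - <<'E'
from h import *
im2,_=snap('scene','s4');b=im2[150:250,190:330]
cv2.imwrite('pics/c4.png',cv2.resize(b,(700,500))[:,:,::-1])
E
```

```text
position: [0.5059, -0.1017, 0.1778]
ft_force: [0.0, 0.2, 0.2]
grip_width: 0.0857
gripper_force: 0.0
time_s: 9.6
position: [0.4471, 0.2758, 0.1768]
tool_rot: [[0.95, 0.311, -0.0], [0.311, -0.95, -0.0], [-0.0, 0.0, -1.0]]
ft_force: [0.4, -0.4, -0.4]
grip_width: 0.0854
gripper_force: 0.0
t 9.6 p [0.4471 0.2758 0.1768] yaw 18.12 q6 90.6 F [ 0.4 -0.4 -0.4] tau [ 0.   -0.04 -0.02] w 0.08537710462690626
units [ 0.046 -0.015  4.344] roll units 0.064
```

View pics/c4.png

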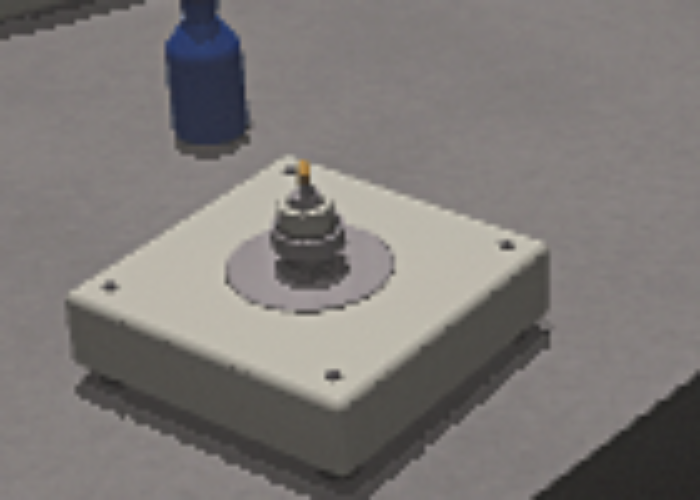

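The spacer sits flat on the bearing (white ring at about (305,215)). Now the washer.

```bash
python3 -m jog '[{"linear":[0.04,-0.01,0.95],"roll":0},{"linear":[0,0,0.95],"roll":0},{"linear":[0,0,0.95],"roll":0},{"linear":[0,0,0.95],"roll":0},{"linear":[0,0,0.4],"roll":0},{"linear":[0,0,0],"roll":0},{"linear":[0,0,0],"roll":0}]' | grep -E 'pos|force'
python3 go.py .4486 .2769 .003 17.8
```

```text
position: [0.4496, 0.2741, 0.009]
ft_force: [0.0, 0.4, 0.2]
gripper_force: 0.0
t 10.23 p [0.4496 0.2741 0.009 ] yaw 17.82 q6 90.7 F [0.  0.4 0.2] tau [ 0.01 -0.01 -0.02] w 0.08553748383484029
units [-0.002 -0.074  0.15 ] roll units 0.005
```

```bash
python3 -m jog '[{"linear":[0,-0.07,0.08],"roll":0},{"linear":[0,0,0.06],"roll":0},{"linear":[0,0,0],"roll":0},{"linear":[0,0,0],"roll":0}]' | grep -E 'pos|force'
python3 -m jog '[{"linear":[0,0,0],"roll":0},{"linear":[0,0,0],"roll":0},{"linear":[0,0,0],"roll":0},{"linear":[0,0,0],"roll":0},{"linear":[0,0,0],"roll":0},{"linear":[0,0,0],"roll":0},{"linear":[0,0,0],"roll":0},{"linear":[0,0,0],"roll":0}]' -1 40
python3 go.py .4486 .2769 .003 17.8
```

```text
position: [0.4486, 0.278, 0.0041]
ft_force: [0.3, -0.3, -0.2]
gripper_force: 0.0
time_s: 11.23
position: [0.4483, 0.2779, 0.0038]
tool_rot: [[0.951, 0.308, 0.0], [0.308, -0.951, 0.0], [0.0, 0.0, -1.0]]
ft_force: [-1.3, -1.2, 4.8]
grip_width: 0.0368
gripper_force: 39.5
t 11.23 p [0.4483 0.2779 0.0038] yaw 17.93 q6 91.0 F [-1.3 -1.2  4.8] tau [-0.12  0.2   0.05] w 0.03679641881637753
units [-0.001  0.025  0.02 ] roll units 0.025
```

```bash
python3 -m jog '[{"linear":[0,0,-0.3],"roll":0},{"linear":[0,0,-0.8],"roll":0},{"linear":[0,0,-1],"roll":0},{"linear":[0,0,-1],"roll":0},{"linear":[0,0,-0.9],"roll":0},{"linear":[-0.15,0.94,0],"roll":0},{"linear":[-0.15,0.94,0],"roll":0},{"linear":[-0.15,0.94,0],"roll":0},{"linear":[-0.15,0.94,0],"roll":0},{"linear":[-0.15,0.94,0],"roll":0},{"linear":[-0.15,0.94,0],"roll":0},{"linear":[-0.15,0.94,0],"roll":0}]' | grep -E 'pos|force'
python3 -m jog '[{"linear":[-0.15,0.94,0],"roll":0},{"linear":[-0.15,0.94,0],"roll":0},{"linear":[-0.15,0.94,0],"roll":0},{"linear":[0,0,0],"roll":0},{"linear":[0,0,0],"roll":0},{"linear":[0,0,0],"roll":0}]'| grep -E 'pos|force|width'
python3 go.py .5061 -.1016 .137 17.8
python3 - <<'E'
from h import *
im,c=snap('wrist','w5');a=im[150:350,180:380]
cv2.imwrite('pics/c5.png',cv2.resize(a,(600,600))[:,:,::-1])
E
```

```text
position: [0.4891, 0.0127, 0.1634]
ft_force: [0.4, -0.0, -0.1]
gripper_force: 40.3
position: [0.5065, -0.098, 0.1631]
ft_force: [-0.1, 0.1, -0.6]
grip_width: 0.0368
gripper_force: 40.3
t 12.73 p [ 0.5065 -0.098   0.1631] yaw 17.91 q6 48.0 F [-0.1  0.1 -0.6] tau [0.06 0.01 0.  ] w 0.036820877780002446
units [-0.038  0.084  0.653] roll units 0.021
```

View pics/c5.png

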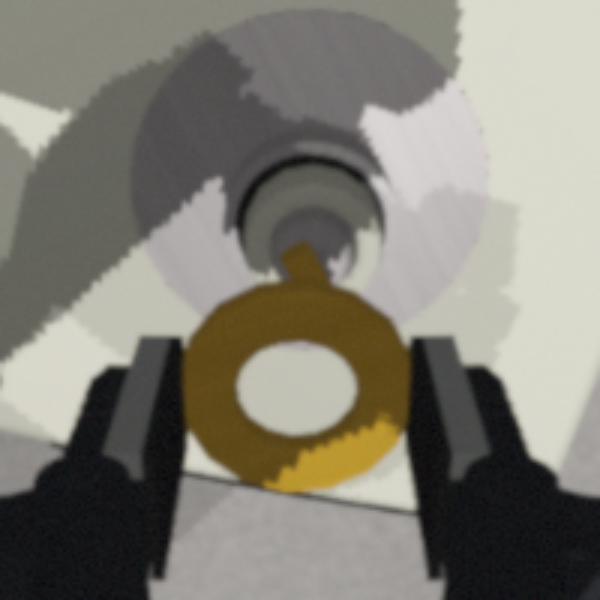

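The washer is held level between the pads (centre at crop (298,387)). I'll check how it sits in the hand.

```bash
python3 - <<'E'
from h import *
d=np.load('pics/w5.npz');im=d['im'];c=dict(T=d['T'],fov_y=d['p'][0],cx=d['p'][1],cy=d['p'][2])
hsv=cv2.cvtColor(im,cv2.COLOR_RGB2HSV);m=cv2.inRange(hsv,(15,100,60),(30,255,255));m[:246]=0
m=cv2.morphologyEx(m,cv2.MORPH_OPEN,np.ones((3,3)))
C=max(cv2.findContours(m,cv2.RETR_EXTERNAL,cv2.CHAIN_APPROX_NONE)[0],key=cv2.contourArea)[:,0]
C=C[C[:,1]>250]
s=env.observe();z=s['position'][2]+.005
p=np.array([onz(c,'wrist',a,b,z)[:2] for a,b in C]);A=np.c_[2*p,np.ones(len(p))];x=np.linalg.lstsq(A,(p**2).sum(1),rcond=None)[0]
R=np.array(s['tool_rot']);print(x[:2],2*np.sqrt(x[2]+x[:2]@x[:2]),'in tool',R[:2,:2].T@(x[:2]-s['position'][:2]))
E
```

```text
[ 0.5061995  -0.09790016] 0.03840060020189679 in tool [-0.00048161  0.00036998]
```

```bash
python3 -m jog '[{"linear":[-0.03,0.08,0.3],"roll":0},{"linear":[0,0,0.25],"roll":0},{"linear":[0,0,0],"roll":0},{"linear":[0,0,0],"roll":0}]' | grep -E 'pos|force'
python3 -m jog '[{"linear":[0,0,0.1],"roll":0},{"linear":[0,0,0.08],"roll":0},{"linear":[0,0,0],"roll":0}]' | grep -E 'pos|force'
python3 -m jog '[{"linear":[0,0,0.08],"roll":0},{"linear":[0,0,0.08],"roll":0},{"linear":[0,0,0],"roll":0}]' | grep -E 'pos|force'
python3 go.py .5061 -.1016 .110 17.8
```

```text
position: [0.5065, -0.1006, 0.1414]
ft_force: [0.2, -0.0, -1.0]
gripper_force: 40.3
position: [0.5066, -0.1015, 0.1338]
ft_force: [0.3, -0.3, -1.4]
gripper_force: 40.3
position: [0.5065, -0.1017, 0.1271]
ft_force: [-0.0, 0.2, -1.4]
gripper_force: 40.3
t 13.62 p [ 0.5065 -0.1017  0.1271] yaw 17.92 q6 47.6 F [-0.   0.2 -1.4] tau [-0.04  0.01 -0.02] w 0.03673993733870057
units [-0.007 -0.005  0.428] roll units 0.023
```

```bash
python3 -m jog '[{"linear":[0,0,0.08],"roll":0},{"linear":[0,0,0.08],"roll":0},{"linear":[0,0,0],"roll":0}]' | grep -E 'pos|ft_force'
python3 -m jog '[{"linear":[0,0,0.08],"roll":0},{"linear":[0,0,0.08],"roll":0},{"linear":[0,0,0],"roll":0}]' | grep -E 'pos|ft_force'
python3 -m jog '[{"linear":[0,0,0.08],"roll":0},{"linear":[0,0,0.08],"roll":0},{"linear":[0,0,0],"roll":0}]' | grep -E 'pos|ft_force'
```

```text
position: [0.5064, -0.1017, 0.1207]
ft_force: [-0.3, 0.6, -0.5]
position: [0.5064, -0.1017, 0.1143]
ft_force: [0.3, -1.3, -0.2]
position: [0.5064, -0.1017, 0.1079]
ft_force: [-0.0, 0.3, -1.5]
```

```bash
python3 -m jog '[{"linear":[0,0,0.03],"roll":0},{"linear":[0,0,0.01],"roll":0},{"linear":[0,0,0],"roll":0}]' | grep -E 'pos|ft_force'
```

```text
position: [0.5067, -0.1018, 0.1069]
ft_force: [-0.3, -0.2, -0.1]
```

```bash
python3 -m jog '[{"linear":[0,0,0.04],"roll":0},{"linear":[0,0,0.02],"roll":0},{"linear":[0,0,0],"roll":0}]' | grep -E 'pos|ft_force'
python3 -m jog '[{"linear":[0,0,0.03],"roll":0},{"linear":[0,0,0],"roll":0}]' | grep -E 'pos|ft_force'
```

```text
position: [0.5066, -0.1017, 0.1044]
ft_force: [-0.2, -0.4, 0.3]
position: [0.5068, -0.1018, 0.1034]
ft_force: [-0.6, -0.4, 3.3]
```

```bash
python3 -m jog '[{"linear":[0,0,0],"roll":0},{"linear":[0,0,0],"roll":0},{"linear":[0,0,0],"roll":0},{"linear":[0,0,0],"roll":0},{"linear":[0,0,0],"roll":0},{"linear":[0,0,-0.4],"roll":0},{"linear":[0,0,-0.9],"roll":0},{"linear":[0,0,-0.9],"roll":0}]' 1 | grep -E 'pos|force|width'
python3 -m jog '[{"linear":[0.5,-0.79,0],"roll":0},{"linear":[0.5,-0.79,0],"roll":0},{"linear":[0.5,-0.79,0],"roll":0},{"linear":[0.5,-0.79,0],"roll":0},{"linear":[0.5,-0.79,0],"roll":0},{"linear":[0.5,-0.79,0],"roll":0},{"linear":[0.5,-0.79,0],"roll":0},{"linear":[0.5,-0.79,0],"roll":0}]' | grep -E 'pos|force|width'
python3 -m jog '[{"linear":[0,0,0.1],"roll":0.96},{"linear":[0,0,0.3],"roll":0.96},{"linear":[0,0,0.3],"roll":0.96},{"linear":[0,0,0.3],"roll":0.96},{"linear":[0,0,0.3],"roll":0.96},{"linear":[0,0,0.3],"roll":0.96},{"linear":[0,0,0.3],"roll":0.96},{"linear":[0,0,0.3],"roll":0.96},{"linear":[0,0,0.3],"roll":0.96},{"linear":[0,0,0.3],"roll":0.96},{"linear":[0,0,0.2],"roll":0.96},{"linear":[0,0,0],"roll":0}]' | grep -E 'pos|force|width'
python3 go.py .580 .188 .010 -35
python3 - <<'E'
from h import *
im2,_=snap('scene','s6');b=im2[150:250,190:330]
im,_=snap('wrist','w6')
cv2.imwrite('pics/c6.png',np.hstack([cv2.resize(b,(420,300)),cv2.resize(im[150:350,150:390],(360,300))])[:,:,::-1])
E
```

```text
position: [0.506, -0.1015, 0.1916]
ft_force: [1.0, 0.0, -0.1]
grip_width: 0.0853
gripper_force: 0.0
position: [0.5812, 0.1899, 0.1913]
ft_force: [-0.2, 0.1, -0.9]
grip_width: 0.0851
gripper_force: 0.0
position: [0.5803, 0.1878, 0.0695]
ft_force: [-0.1, 0.8, -0.3]
grip_width: 0.0853
gripper_force: 0.0
t 17.37 p [0.5803 0.1878 0.0695] yaw -35.05 q6 131.9 F [-0.1  0.8 -0.3] tau [ 0.01  0.04 -0.03] w 0.08533634031474421
units [-0.005 -0.003  1.488] roll units -0.01
```

View pics/c6.png

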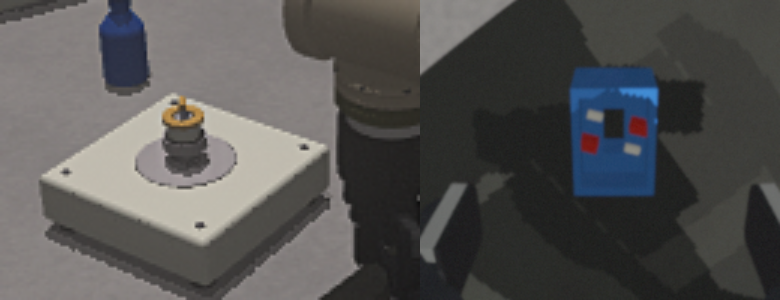

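The washer lies flat on the spacer at (183,117), and the retainer is square between the open fingers. I'll descend and grip it.

```bash
python3 -m jog '[{"linear":[0,0,0.7],"roll":0},{"linear":[0,0,0.5],"roll":0},{"linear":[0,0,0.28],"roll":0},{"linear":[0,0,0],"roll":0},{"linear":[0,0,0],"roll":0}]' | grep -E 'pos|force'
python3 -m jog '[{"linear":[0,0,0],"roll":0},{"linear":[0,0,0],"roll":0},{"linear":[0,0,0],"roll":0},{"linear":[0,0,0],"roll":0},{"linear":[0,0,0],"roll":0},{"linear":[0,0,0],"roll":0},{"linear":[0,0,0],"roll":0},{"linear":[0,0,0],"roll":0}]' -1 60
python3 go.py .580 .188 .010 -35
```

```text
position: [0.5815, 0.188, 0.0127]
ft_force: [0.3, 0.8, 0.2]
gripper_force: 0.0
time_s: 18.55
position: [0.5816, 0.1881, 0.013]
tool_rot: [[0.82, -0.572, 0.002], [-0.572, -0.82, 0.0], [0.001, -0.001, -1.0]]
ft_force: [-0.1, 0.3, 5.7]
grip_width: 0.0328
gripper_force: 61.4
t 18.55 p [0.5816 0.1881 0.013 ] yaw -34.87 q6 131.7 F [-0.1  0.3  5.7] tau [0.01 0.16 0.  ] w 0.032787845484140064
units [-0.033  0.025  0.076] roll units 0.025
```

```bash
python3 -m jog '[{"linear":[0,0,-0.3],"roll":0},{"linear":[0,0,-0.9],"roll":0},{"linear":[0,0,-0.9],"roll":0},{"linear":[0,0,-0.9],"roll":0},{"linear":[0,0,-0.9],"roll":0},{"linear":[0.3,0.88,0],"roll":0},{"linear":[0.33,0.88,0],"roll":0},{"linear":[0.33,0.88,0],"roll":0},{"linear":[0.33,0.88,0],"roll":0},{"linear":[0.33,0.88,0],"roll":0},{"linear":[0.33,0.88,0],"roll":0},{"linear":[0.33,0.88,0],"roll":0}]' | grep -E 'pos|force'
python3 -m jog '[{"linear":[0.32,0.87,0],"roll":0},{"linear":[0,0,0],"roll":-0.94},{"linear":[0,0,0],"roll":-0.94},{"linear":[0,0,0],"roll":-0.94},{"linear":[0,0,0],"roll":-0.94},{"linear":[0,0,0],"roll":-0.94},{"linear":[0,0,0],"roll":-0.94},{"linear":[0,0,0],"roll":-0.94},{"linear":[0,0,0],"roll":-0.94},{"linear":[0,0,0],"roll":-0.94},{"linear":[0,0,0],"roll":-0.94},{"linear":[0,0,0],"roll":-0.94}]' | grep -E 'pos|force|width'
python3 -m jog '[{"linear":[0,0,0],"roll":-0.94},{"linear":[0,0,0],"roll":-0.94},{"linear":[0,0,0],"roll":-0.94},{"linear":[0,0,0],"roll":-0.94},{"linear":[0,0,0],"roll":-0.94},{"linear":[0,0,0],"roll":-0.94},{"linear":[0,0,0],"roll":0},{"linear":[0,0,0],"roll":0}]' | grep -E 'pos|force|width'
python3 go.py .5061 -.1016 .145 45.3
python3 - <<'E'
from h import *
im,_=snap('wrist','w7')
cv2.imwrite('pics/c7.png',cv2.resize(im[150:350,180:380],(600,600))[:,:,::-1])
E
```

```text
position: [0.5141, -0.0678, 0.1681]
ft_force: [0.4, 0.1, -0.8]
gripper_force: 60.6
position: [0.5055, -0.1021, 0.168]
ft_force: [-0.2, -0.1, -0.7]
grip_width: 0.0326
gripper_force: 60.6
position: [0.5056, -0.1021, 0.168]
ft_force: [0.4, -1.1, 0.0]
grip_width: 0.0331
gripper_force: 60.6
t 21.22 p [ 0.5056 -0.1021  0.168 ] yaw 44.88 q6 20.5 F [ 0.4 -1.1  0. ] tau [0.02 0.01 0.02] w 0.03312920807527853
units [0.019 0.    0.576] roll units -0.083
```

View pics/c7.png

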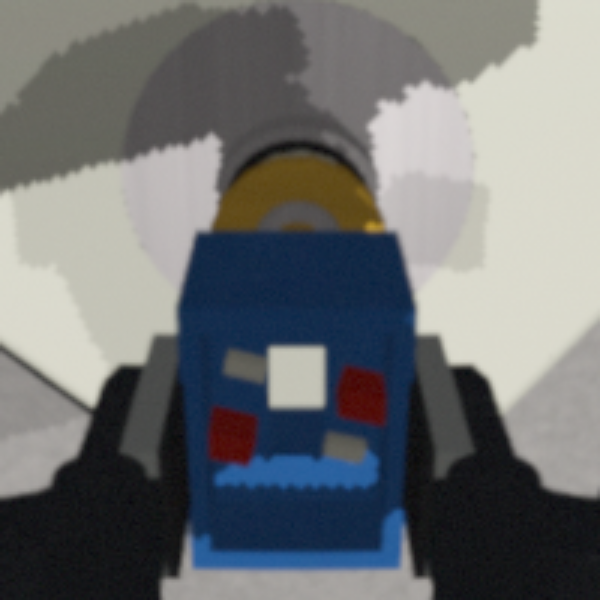

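The view shows the retainer held square over the washer, slot at (297,377), top rim corners at (182,307), (413,307), (402,568) and (193,568). Next is the in-hand offset.

```bash
python3 - <<'E'
from h import *
d=np.load('pics/w7.npz');c=dict(T=d['T'],fov_y=d['p'][0],cx=d['p'][1],cy=d['p'][2])
s=env.observe();R=np.array(s['tool_rot'])
P=np.array([onz(c,'wrist',180+a/3,150+b/3,s['position'][2]+.020) for a,b in[(182,307),(413,307),(402,568),(193,568)]])
L=(P-s['position'])@R;print(L.round(4),L.mean(0).round(4))
S=np.array([onz(c,'wrist',180+a/3,150+b/3,s['position'][2]+.006) for a,b in[(268,377),(326,377)]]);print(((S-s['position'])@R).round(4))
E
```

```text
[[ 0.0227 -0.0162 -0.02  ]
 [ 0.0228  0.0164 -0.02  ]
 [-0.0256  0.0174 -0.02  ]
 [-0.0255 -0.017  -0.02  ]] [-0.0014  0.0001 -0.02  ]
[[ 0.0035 -0.0046 -0.006 ]
 [ 0.0035  0.0048 -0.006 ]]
```

```bash
python3 -m jog '[{"linear":[0.05,0,0.3],"roll":-0.08},{"linear":[0,0,0.27],"roll":0},{"linear":[0,0,0],"roll":0},{"linear":[0,0,0],"roll":0}]' | grep -E 'pos|force'
python3 -m jog '[{"linear":[0,0,0.08],"roll":0},{"linear":[0,0,0.08],"roll":0},{"linear":[0,0,0],"roll":0}]' | grep -E 'pos|ft_force'
python3 -m jog '[{"linear":[0,0,0.08],"roll":0},{"linear":[0,0,0.06],"roll":0},{"linear":[0,0,0],"roll":0}]' | grep -E 'pos|ft_force'
python3 go.py .5071 -.1006 .119 45.3
```

```text
position: [0.5069, -0.1007, 0.1452]
ft_force: [0.1, 0.8, -0.4]
gripper_force: 60.6
position: [0.507, -0.1008, 0.1387]
ft_force: [0.3, -0.7, -0.9]
position: [0.5069, -0.1007, 0.1329]
ft_force: [0.7, -0.3, -0.7]
t 22.1 p [ 0.5069 -0.1007  0.1329] yaw 45.41 q6 20.2 F [ 0.7 -0.3 -0.7] tau [ 0.02  0.01 -0.01] w 0.032635164539700105
units [0.006 0.002 0.346] roll units 0.023
```

```bash
for i in 1; do :; done; python3 -m jog '[{"linear":[0,0,0.06],"roll":0.02},{"linear":[0,0,0.04],"roll":0},{"linear":[0,0,0],"roll":0}]' | grep -E 'pos|ft_force'
python3 -m jog '[{"linear":[0,0,0.04],"roll":0},{"linear":[0,0,0.03],"roll":0},{"linear":[0,0,0],"roll":0}]' | grep -E 'pos|ft_force'
```

```text
position: [0.5069, -0.1007, 0.129]
ft_force: [-0.2, 0.1, -0.9]
position: [0.507, -0.1007, 0.1263]
ft_force: [0.7, -0.5, -0.5]
```

```bash
python3 -m jog '[{"linear":[0,0,0.04],"roll":0},{"linear":[0,0,0.03],"roll":0},{"linear":[0,0,0],"roll":0}]' | grep -E 'pos|ft_force'
```

```text
position: [0.507, -0.1007, 0.1234]
ft_force: [1.3, -1.2, -1.7]
```

```bash
python3 -m jog '[{"linear":[0,0,0.04],"roll":0},{"linear":[0,0,0.03],"roll":0},{"linear":[0,0,0],"roll":0}]' | grep -E 'pos|ft_force'
python3 -m jog '[{"linear":[0,0,0.03],"roll":0},{"linear":[0,0,0],"roll":0}]' | grep -E 'pos|ft_force'
python3 -m jog '[{"linear":[0,0,0.03],"roll":0},{"linear":[0,0,0],"roll":0}]' | grep -E 'pos|ft_force'
```

```text
position: [0.507, -0.1007, 0.1207]
ft_force: [0.6, 0.6, -1.1]
position: [0.507, -0.1008, 0.1196]
ft_force: [0.9, 0.2, -0.8]
position: [0.5072, -0.1008, 0.1186]
ft_force: [-0.0, 0.7, 1.1]
```

```bash
python3 -m jog '[{"linear":[0,0,0.03],"roll":0},{"linear":[0,0,0],"roll":0}]' | grep -E 'pos|ft_force'
python3 -m jog '[{"linear":[0,0,0.03],"roll":0},{"linear":[0,0,0],"roll":0}]' | grep -E 'pos|ft_force'
python3 -m jog '[{"linear":[0,0,0.03],"roll":0},{"linear":[0,0,0],"roll":0}]' | grep -E 'pos|ft_force'
```

```text
position: [0.5072, -0.1008, 0.1175]
ft_force: [0.4, 0.3, 3.0]
position: [0.5072, -0.1008, 0.1162]
ft_force: [-0.4, -0.5, 3.3]
position: [0.5072, -0.1008, 0.115]
ft_force: [-2.0, 1.3, 4.7]
```

```bash
python3 -m jog '[{"linear":[0,0,0.02],"roll":0},{"linear":[0,0,0],"roll":0}]' | grep -E 'pos|ft_force'
python3 -m jog '[{"linear":[0,0,0.02],"roll":0},{"linear":[0,0,0],"roll":0}]' | grep -E 'pos|ft_force'
python3 -m jog '[{"linear":[0,0,0.02],"roll":0},{"linear":[0,0,0],"roll":0}]' | grep -E 'pos|ft_force'
```

```text
position: [0.5072, -0.1008, 0.1142]
ft_force: [-0.9, 0.6, 4.8]
position: [0.5072, -0.1008, 0.1135]
ft_force: [-1.0, 0.9, 5.2]
position: [0.5072, -0.1008, 0.1127]
ft_force: [-0.5, 1.0, 6.5]
```

```bash
python3 -m jog '[{"linear":[0,0,0.02],"roll":0},{"linear":[0,0,0],"roll":0}]' | grep -E 'pos|ft_force'
python3 -m jog '[{"linear":[0,0,0.02],"roll":0},{"linear":[0,0,0],"roll":0}]' | grep -E 'pos|ft_force'
```

```text
position: [0.5072, -0.1008, 0.1119]
ft_force: [-1.1, 1.2, 6.7]
position: [0.5072, -0.1008, 0.1112]
ft_force: [-1.3, 1.3, 6.7]
```

```bash
python3 -m jog '[{"linear":[0,0,0.02],"roll":0},{"linear":[0,0,0],"roll":0}]' | grep -E 'pos|ft_force'
python3 -m jog '[{"linear":[0,0,0.02],"roll":0},{"linear":[0,0,0],"roll":0}]' | grep -E 'pos|ft_force'
```

```text
position: [0.5072, -0.1008, 0.1104]
ft_force: [-1.8, 1.1, 7.3]
position: [0.5072, -0.1008, 0.1097]
ft_force: [-1.3, 0.6, 8.2]
```

```bash
python3 -m jog '[{"linear":[0,0,0.02],"roll":0},{"linear":[0,0,0],"roll":0}]' | grep -E 'pos|ft_force'
python3 -m jog '[{"linear":[0,0,0.02],"roll":0},{"linear":[0,0,0],"roll":0}]' | grep -E 'pos|ft_force'
```

```text
position: [0.5072, -0.1008, 0.1089]
ft_force: [-2.1, 1.5, 8.9]
position: [0.5072, -0.1008, 0.1082]
ft_force: [-1.8, 1.7, 8.8]
```

```bash
python3 -m jog '[{"linear":[0,0,0.02],"roll":0},{"linear":[0,0,0],"roll":0}]' | grep -E 'pos|ft_force'
python3 -m jog '[{"linear":[0,0,0.015],"roll":0},{"linear":[0,0,0],"roll":0}]' | grep -E 'pos|ft_force'
```

```text
position: [0.5072, -0.1008, 0.1075]
ft_force: [-3.1, 1.4, 9.3]
position: [0.5072, -0.1008, 0.1069]
ft_force: [-2.6, 0.6, 9.4]
```

```bash
python3 -m jog '[{"linear":[0,0,0.015],"roll":0},{"linear":[0,0,0],"roll":0}]' | grep -E 'pos|ft_force'
python3 -m jog '[{"linear":[0,0,0.015],"roll":0},{"linear":[0,0,0],"roll":0}]' | grep -E 'pos|ft_force'
```

```text
position: [0.5072, -0.1008, 0.1067]
ft_force: [-4.2, 2.0, 14.3]
position: [0.5073, -0.1008, 0.1067]
ft_force: [-4.7, 2.3, 19.1]
```

```bash
python3 -m jog '[{"linear":[0,0,0.015],"roll":0},{"linear":[0,0,0],"roll":0}]' | grep -E 'pos|ft_force'
python3 -m jog '[{"linear":[0,0,0.015],"roll":0},{"linear":[0,0,0],"roll":0}]' | grep -E 'pos|ft_force'
```

```text
position: [0.5073, -0.1008, 0.1066]
ft_force: [-6.1, 2.6, 23.5]
position: [0.5073, -0.1008, 0.1065]
ft_force: [-9.2, 3.1, 29.0]
```

```bash
python3 -m jog '[{"linear":[0,0,-0.06],"roll":0},{"linear":[0,0,0],"roll":0}]' | grep -E 'pos|ft_force'
python3 go.py .5071 -.1006 .119 45.3
```

```text
position: [0.5072, -0.1008, 0.1075]
ft_force: [-2.8, 0.4, 10.7]
t 26.6 p [ 0.5072 -0.1008  0.1075] yaw 45.33 q6 20.3 F [-2.8  0.4 10.7] tau [0.26 0.47 0.01] w 0.0326905879234437
units [ 0.001 -0.005 -0.288] roll units 0.006
```

```bash
python3 -m jog '[{"linear":[0,0.003,0.01],"roll":0.6},{"linear":[0,0.003,0],"roll":0.8},{"linear":[0,0.003,0],"roll":0.8},{"linear":[0,0.003,0],"roll":0.8},{"linear":[0,0,0],"roll":0}]' | grep -E 'ft_force'
python3 go.py .5071 -.1006 .119 45.3
```

```text
ft_force: [-1.5, -0.1, 10.0]
t 27.02 p [ 0.508  -0.1014  0.1068] yaw 30.12 q6 35.5 F [-1.5 -0.1 10. ] tau [ 0.12  0.1  -0.05] w 0.032880729614185075
units [-0.01  -0.029 -0.305] roll units -3.036
```

```bash
python3 -m jog '[{"linear":[0,0,0],"roll":0.8},{"linear":[0,0.001,0],"roll":0.8},{"linear":[0,0.001,0],"roll":0.8},{"linear":[0,0.001,0],"roll":0.8},{"linear":[0,0,0],"roll":0}]' | grep -E 'ft_force'
python3 go.py .5071 -.1009 .107 -29.7
python3 -m jog '[{"linear":[0,0.002,0],"roll":0.8},{"linear":[0,0.002,0],"roll":0.8},{"linear":[0,0.002,0],"roll":0.8},{"linear":[0,0.002,0],"roll":0.8},{"linear":[0,0,0],"roll":0}]' | grep -E 'ft_force'
python3 go.py .5072 -.1020 .107 -29.7
```

```text
ft_force: [-0.0, -0.3, 10.6]
t 27.43 p [ 0.5083 -0.1017  0.1069] yaw 14.12 q6 51.5 F [-0.  -0.3 10.6] tau [-0.03  0.04 -0.05] w 0.033122262997039666
units [-0.024 -0.027 -0.003] roll units 8.763
ft_force: [-1.2, 0.2, 10.1]
t 27.85 p [ 0.5084 -0.1021  0.1069] yaw -1.89 q6 67.4 F [-1.2  0.2 10.1] tau [-0.04  0.04  0.03] w 0.032832603487285845
units [-0.029 -0.001 -0.003] roll units 5.562
```

Smooth so far, at −1.9° with the stop expected near −29.7°.

```bash
python3 -m jog '[{"linear":[0,0.002,0],"roll":0.8},{"linear":[-0.01,0.002,0],"roll":0.8},{"linear":[0,0.002,0],"roll":0.8},{"linear":[0,0.002,0],"roll":0.8},{"linear":[0,0,0],"roll":0}]' | grep -E 'ft_force'
python3 go.py .5073 -.1020 .107 -29.7
python3 -m jog '[{"linear":[-0.01,0.002,0],"roll":0.6},{"linear":[0,0.002,0],"roll":0.6},{"linear":[0,0,0],"roll":0.4},{"linear":[0,0,0],"roll":0}]' | grep -E 'ft_force'
python3 go.py .5073 -.1022 .107 -29.7
```

```text
ft_force: [0.6, -0.5, 10.8]
t 28.27 p [ 0.508  -0.1024  0.1069] yaw -17.89 q6 83.4 F [ 0.6 -0.5 10.8] tau [ 0.    0.04 -0.01] w 0.0327883845545987
units [-0.019 -0.003 -0.002] roll units 2.363
ft_force: [0.6, -0.3, 10.1]
t 28.6 p [ 0.5076 -0.1024  0.107 ] yaw -25.78 q6 91.3 F [ 0.6 -0.3 10.1] tau [-0.03 -0.05  0.03] w 0.0330240736271613
units [-0.01  -0.001 -0.001] roll units 0.784
```

```bash
python3 -m jog '[{"linear":[0,0,0],"roll":0.3},{"linear":[0,0,0],"roll":0.2},{"linear":[0,0,0],"roll":0}]' | grep -E 'ft_force'
python3 go.py .5073 -.1022 .107 -29.7
python3 -m jog '[{"linear":[0,0,0],"roll":0.2},{"linear":[0,0,0],"roll":0.1},{"linear":[0,0,0],"roll":0}]' | grep -E 'ft_force'
python3 go.py .5073 -.1022 .107 -29.7
```

```text
ft_force: [1.0, -1.2, 10.4]
t 28.85 p [ 0.5076 -0.1024  0.1069] yaw -28.22 q6 93.7 F [ 1.  -1.2 10.4] tau [-0.05 -0.01  0.06] w 0.032665320760899653
units [-0.009 -0.001 -0.002] roll units 0.295
ft_force: [0.1, -0.9, 10.7]
t 29.1 p [ 0.5076 -0.1024  0.1069] yaw -29.7 q6 95.2 F [ 0.1 -0.9 10.7] tau [-0.02 -0.05  0.07] w 0.03261439962303546
units [-0.008 -0.001 -0.002] roll units 0.001
```

```bash
python3 -m jog '[{"linear":[0,0,0],"roll":0.2},{"linear":[0,0,0],"roll":0}]' | grep -E 'ft_force'
python3 go.py .5073 -.1022 .107 -29.7
python3 -m jog '[{"linear":[0,0,0],"roll":0.2},{"linear":[0,0,0],"roll":0}]' | grep -E 'ft_force'
python3 go.py .5073 -.1022 .107 -29.7
```

```text
ft_force: [-0.6, -0.7, 9.5]
t 29.27 p [ 0.5076 -0.1024  0.1069] yaw -30.71 q6 96.2 F [-0.6 -0.7  9.5] tau [-0.05 -0.01  0.1 ] w 0.032981463175173815
units [-0.008 -0.001 -0.002] roll units -0.203
ft_force: [0.2, -0.4, 10.3]
t 29.43 p [ 0.5075 -0.1024  0.1069] yaw -31.71 q6 97.2 F [ 0.2 -0.4 10.3] tau [-0.06  0.04  0.04] w 0.032986164747908005
units [-0.008 -0.002 -0.003] roll units -0.403
```

```bash
python3 -m jog '[{"linear":[0,0,0],"roll":0.2},{"linear":[0,0,0],"roll":0}]' | grep -E 'ft_force'
python3 go.py .5073 -.1022 .107 -29.7
python3 -m jog '[{"linear":[0,0,0],"roll":0.2},{"linear":[0,0,0],"roll":0}]' | grep -E 'ft_force'
python3 go.py .5073 -.1022 .107 -29.7
```

```text
ft_force: [-0.1, -0.3, 10.4]
t 29.6 p [ 0.5075 -0.1024  0.1069] yaw -32.72 q6 98.2 F [-0.1 -0.3 10.4] tau [-0.04  0.05  0.06] w 0.03245729311871392
units [-0.007 -0.002 -0.002] roll units -0.603
ft_force: [0.0, 0.1, 10.1]
t 29.77 p [ 0.5074 -0.1024  0.1069] yaw -33.72 q6 99.2 F [ 0.   0.1 10.1] tau [-0.1   0.01  0.06] w 0.03262575621636953
units [-0.006 -0.002 -0.003] roll units -0.803
```

```bash
python3 -m jog '[{"linear":[0,0,0],"roll":0.2},{"linear":[0,0,0],"roll":0}]' | grep -E 'ft_force'
python3 go.py .5073 -.1022 .107 -29.7
python3 -m jog '[{"linear":[0,0,0],"roll":0.2},{"linear":[0,0,0],"roll":0}]' | grep -E 'ft_force'
python3 go.py .5073 -.1022 .107 -29.7
```

```text
ft_force: [-1.6, -0.4, 10.6]
t 29.93 p [ 0.5074 -0.1024  0.1069] yaw -34.72 q6 100.2 F [-1.6 -0.4 10.6] tau [-0.    0.12  0.14] w 0.03289456537555069
units [-0.004 -0.002 -0.003] roll units -1.003
ft_force: [-0.5, 0.2, 10.0]
t 30.1 p [ 0.5073 -0.1024  0.1069] yaw -35.71 q6 101.2 F [-0.5  0.2 10. ] tau [-0.09  0.13  0.06] w 0.03285406741957087
units [-0.003 -0.003 -0.004] roll units -1.202
```

I've used all 10 picture views, so I'll check pin against stops with colour masks only.

```bash
python3 - <<'E'
from h import *
im,c=snap('wrist','w8');s=env.observe();R=np.array(s['tool_rot']);hsv=cv2.cvtColor(im,cv2.COLOR_RGB2HSV)
for n,lo,hi,dz in[('red',(0,130,50),(8,255,255),.014),('pin',(15,100,60),(30,255,255),.0165),('white',(0,0,90),(180,70,255),.009),('blue',(100,120,40),(125,255,255),.020)]:
    m=cv2.inRange(hsv,lo,hi);m[:240]=0;m[345:]=0;m[:,:235]=0;m[:,325:]=0
    k,lab,st,ce=cv2.connectedComponentsWithStats(m)
    for i in range(1,k):
        if st[i][4]<8: continue
        v,u=np.nonzero(lab==i);p=np.array([onz(c,'wrist',a,b,s['position'][2]+dz) for a,b in zip(u,v)])
        L=((p-s['position'])@R)[:,:2]*1000;(cx,cy),(w,h),a=cv2.minAreaRect(L.astype(np.float32))
        q=L-L.mean(0);ww,V=np.linalg.eigh(q.T@q);print(n,len(u),'cen',np.round([cx,cy],1),'size',round(w,1),round(h,1),a,'dir',np.degrees(np.arctan2(V[1,1],V[0,1])).round(1),'uv',u.mean().round(),v.mean().round())
E
```

```text
red 176 cen [4.3 9.9] size 8.5 6.4 3.855729818344116 dir 164.4 uv 300.0 282.0
red 125 cen [ -2.9 -10.1] size 9.0 5.7 2.2891342639923096 dir 174.9 uv 256.0 295.0
pin 511 cen [-0.4 -0. ] size 8.0 17.0 8.7801513671875 dir 99.8 uv 278.0 294.0
white 56 cen [15.1 19.9] size 2.4 5.2 86.7688980102539 dir -176.2 uv 322.0 257.0
white 54 cen [ 6.7 -8. ] size 2.5 5.6 17.852933883666992 dir 106.1 uv 261.0 272.0
white 17 cen [-9.4  9.7] size 1.8 2.0 0.7360347509384155 dir -139.9 uv 298.0 301.0
white 496 cen [-32.2   0.6] size 13.8 48.5 0.049573030322790146 dir 86.6 uv 285.0 341.0
blue 5597 cen [1.7 0. ] size 34.8 53.1 89.98603057861328 dir 180.0 uv 278.0 288.0
```

Pin lies at 80° to the slot, past the white ridges and next to the red stops, and the retainer is still square in the grip. I'll go on gently to feel the stop.

```bash
python3 -m jog '[{"linear":[0,0,0],"roll":0.2},{"linear":[0,0,0],"roll":0}]' | grep -E 'ft_force'
python3 go.py .5073 -.1022 .107 -29.7
python3 -m jog '[{"linear":[0,0,0],"roll":0.2},{"linear":[0,0,0],"roll":0}]' | grep -E 'ft_force'
python3 go.py .5073 -.1022 .107 -29.7
```

```text
ft_force: [-0.6, -0.8, 10.6]
t 30.32 p [ 0.5073 -0.1023  0.1068] yaw -36.71 q6 102.2 F [-0.6 -0.8 10.6] tau [-0.04  0.13  0.08] w 0.03266815630793072
units [-0.002 -0.002 -0.004] roll units -1.402
ft_force: [-1.0, -0.3, 9.6]
t 30.48 p [ 0.5073 -0.1023  0.1068] yaw -37.71 q6 103.2 F [-1.  -0.3  9.6] tau [0.01 0.14 0.11] w 0.032897108725125586
units [-0.001 -0.003 -0.005] roll units -1.602
```

```bash
cat > m.py <<'E'
from h import *
im,c=snap('wrist','w9');s=env.observe();R=np.array(s['tool_rot']);hsv=cv2.cvtColor(im,cv2.COLOR_RGB2HSV)
for n,lo,hi,dz in[('red',(0,130,50),(8,255,255),.014),('pin',(15,100,60),(30,255,255),.0165)]:
    m=cv2.inRange(hsv,lo,hi);m[:240]=0;m[345:]=0;m[:,:235]=0;m[:,325:]=0
    k,lab,st,ce=cv2.connectedComponentsWithStats(m)
    for i in range(1,k):
        if st[i][4]<30: continue
        v,u=np.nonzero(lab==i);p=np.array([onz(c,'wrist',a,b,s['position'][2]+dz) for a,b in zip(u,v)])
        L=((p-s['position'])@R)[:,:2]*1000;q=L-L.mean(0);ww,V=np.linalg.eigh(q.T@q);print(n,len(u),L.mean(0).round(1),'x',L[:,0].min().round(1),L[:,0].max().round(1),'y',L[:,1].min().round(1),L[:,1].max().round(1),'dir',np.degrees(np.arctan2(V[1,1],V[0,1])).round(1))
E
python3 m.py
python3 -m jog '[{"linear":[0,0,0],"roll":0.2},{"linear":[0,0,0],"roll":0.1},{"linear":[0,0,0],"roll":0}]' | grep -E 'ft_force'
python3 go.py .5073 -.1022 .107 -29.7
python3 m.py
```

```text
red 170 [4.3 9.9] x -0.1 9.2 y 6.7 13.3 dir 158.1
red 127 [ -3.3 -10.7] x -7.5 1.6 y -13.1 -7.3 dir 170.2
pin 514 [-0.3 -0.1] x -5.2 4.3 y -8.6 8.2 dir 97.3
ft_force: [-1.5, -0.2, 9.7]
t 30.78 p [ 0.5072 -0.1023  0.1068] yaw -39.19 q6 104.7 F [-1.5 -0.2  9.7] tau [-0.04  0.17  0.14] w 0.032779200974445574
units [-0.    -0.002 -0.005] roll units -1.898
red 163 [4.2 9.9] x -0.1 8.6 y 6.7 12.9 dir 160.8
red 127 [ -3.4 -10.7] x -7.5 1.5 y -13.1 -7.4 dir 173.5
pin 506 [-0.4 -0.1] x -4.6 3.7 y -8.6 8.1 dir 95.9
```

```bash
python3 - <<'E'
from h import *
s=env.observe()
for f,tz in[('w7',.168),('w8',.1069),('w9',.1068)]:
    d=np.load(f'pics/{f}.npz');im=d['im'];c=dict(T=d['T'],fov_y=d['p'][0],cx=d['p'][1],cy=d['p'][2]);hsv=cv2.cvtColor(im,cv2.COLOR_RGB2HSV)
    Rc=d['T'][:3,:3];x=-Rc[:,1]*1.;yt=Rc[:,0];yt=yt/np.linalg.norm(yt[:2]);xt=np.array([-yt[1],yt[0]]) # tool y=cam x ; tool x = y rotated +90 world
    def tool(u,v,dz): p=np.array([onz(c,'wrist',a,b,tz+dz)[:2] for a,b in zip(u,v)])-d['T'][:2,3]; return np.c_[p@xt,p@yt[:2]]*1000
    m=cv2.inRange(hsv,(0,130,50),(8,255,255));m[:240]=0;m[345:]=0;m[:,:235]=0;m[:,325:]=0
    k,lab,st,ce=cv2.connectedComponentsWithStats(m);P=[]
    for i in range(1,k):
        if st[i][4]>30:
            v,u=np.nonzero(lab==i);P.append(tool(u,v,.014).mean(0)); print(f,'red bbox',st[i])
    e=P[0]-P[1];print(f,'red angle',np.degrees(np.arctan2(e[1],e[0])),np.hypot(*e))
    b=cv2.inRange(hsv,(100,120,30),(125,255,255));b[:200]=0
    # outer +x face lower edge & upper: first blue row per column, edge of the front face bottom
    cols=range(252,304);r=[np.nonzero(b[:,u])[0] for u in cols];top=[a[0] if len(a) else -1 for a in r];bot=[a[-1] if len(a) else -1 for a in r]
    print(' top slope',np.polyfit(cols,top,1).round(3),'bot',np.polyfit(cols,bot,1).round(3))
E
```

```text
w7 red bbox [293 274  15  17 180]
w7 red bbox [251 287  13  16 160]
w7 red angle 69.95755704937802 21.542467017207564
 top slope [4.00000e-03 2.26854e+02] bot [ -0. 338.]
w8 red bbox [293 274  15  17 176]
w8 red bbox [251 287  13  17 125]
w8 red angle 70.13700525650287 21.985970269155324
 top slope [1.00000e-03 2.26744e+02] bot [-8.00000e-03  3.40079e+02]
w9 red bbox [293 274  14  17 163]
w9 red bbox [251 287  13  17 127]
w9 red angle 69.64028740616466 21.925453221672818
 top slope [-2.00000e-03  2.27628e+02] bot [-7.00000e-03  3.39937e+02]
```

```bash
python3 - <<'E'
from h import *
for f in('w8','w9'):
    im=np.load(f'pics/{f}.npz')['im'];hsv=cv2.cvtColor(im,cv2.COLOR_RGB2HSV)
    w=lambda lo,hi:cv2.inRange(hsv,lo,hi)[255:335,240:320]
    red=w((0,130,50),(8,255,255));pin=w((15,100,60),(30,255,255))
    D=cv2.distanceTransform(255-pin,cv2.DIST_L2,5)
    k,lab,st,ce=cv2.connectedComponentsWithStats(red)
    for i in range(1,k):
        if st[i][4]>30:
            d=np.where(lab==i,D,99);v,u=np.unravel_index(d.argmin(),d.shape);print(f,ce[i].round(1)+[240,255],'gap px',d.min().round(1),'at',u+240,v+255,[int((np.abs(d-t)<.5).sum()) for t in(1,2,3,4)])
    C=max(cv2.findContours(pin,0,2)[0],key=cv2.contourArea);print(' pin box',cv2.boxPoints(cv2.minAreaRect(C)).round(1)+[240,255])
E
```

```text
w8 [300.  282.1] gap px 1.0 at 293 288 [3, 4, 5, 9]
w8 [255.7 295.5] gap px 1.0 at 260 288 [7, 15, 14, 18]
 pin box [[259.20000076 298.29999924]
 [261.         284.        ]
 [297.20000076 288.5       ]
 [295.40000153 302.79999924]]
w9 [299.9 282.1] gap px 1.0 at 297 289 [3, 6, 4, 11]
w9 [255.9 295.8] gap px 1.0 at 260 288 [9, 15, 15, 21]
 pin box [[259.79999924 299.09999847]
 [260.79999924 284.89999962]
 [296.79999924 287.5       ]
 [295.70000076 301.70000076]]
```

```bash
python3 -m jog '[{"linear":[0,0,0],"roll":0.3},{"linear":[0,0,0],"roll":0},{"linear":[0,0,0],"roll":0}]' | grep -E 'ft_force'
python3 go.py .5073 -.1022 .107 -29.7
python3 -m jog '[{"linear":[0,0,0],"roll":0.3},{"linear":[0,0,0],"roll":0},{"linear":[0,0,0],"roll":0}]' | grep -E 'ft_force'
python3 go.py .5073 -.1022 .107 -29.7; python3 m.py
```

```text
ft_force: [-1.3, 0.6, 9.4]
t 31.08 p [ 0.5072 -0.1023  0.1068] yaw -40.67 q6 106.2 F [-1.3  0.6  9.4] tau [-0.04  0.15  0.13] w 0.03245825493533141
units [ 0.    -0.003 -0.005] roll units -2.194
ft_force: [-1.0, 0.4, 9.9]
t 31.33 p [ 0.5072 -0.1023  0.1068] yaw -42.17 q6 107.7 F [-1.   0.4  9.9] tau [-0.06  0.14  0.13] w 0.03293890795472231
units [ 0.001 -0.003 -0.005] roll units -2.493
red 171 [ 4.6 10. ] x 0.5 9.1 y 6.7 13.2 dir 159.8
red 124 [ -3.2 -10.7] x -7.5 1.6 y -13.1 -7.3 dir 171.2
pin 507 [-0.3 -0.1] x -4.6 3.7 y -8.1 8.2 dir 93.5
```

```bash
python3 - <<'E'
from h import *
for f,tz in[('w7',.168),('w9',.1068)]:
    d=np.load(f'pics/{f}.npz');im=d['im'];c=dict(T=d['T'],fov_y=d['p'][0],cx=d['p'][1],cy=d['p'][2]);hsv=cv2.cvtColor(im,cv2.COLOR_RGB2HSV)
    yt=d['T'][:2,0];yt=yt/np.linalg.norm(yt);xt=np.array([-yt[1],yt[0]]);o=d['T'][:2,3]-.0823*xt
    big=cv2.resize(hsv,None,fx=4,fy=4,interpolation=cv2.INTER_LINEAR) if 0 else hsv
    for n,lo,hi,dz in[('red',(0,130,50),(8,255,255),.014),('grey',(0,0,70),(180,90,255),.009),('pin',(15,100,60),(30,255,255),.018)]:
        m=cv2.inRange(hsv,lo,hi);m[:250]=0;m[345:]=0;m[:,:242]=0;m[:,316:]=0
        k,lab,st,ce=cv2.connectedComponentsWithStats(m)
        for i in range(1,k):
            if not 15<st[i][4]<900:continue
            v,u=np.nonzero(lab==i);p=np.array([onz(c,'wrist',a,b,tz+dz)[:2] for a,b in zip(u,v)])-o
            L=(np.c_[p@xt,p@yt]*1000+[1.4,0]).astype(np.float32)   # relative to retainer centre
            print(f,n,st[i],'corners',cv2.boxPoints(cv2.minAreaRect(L)).round(1).tolist())
E
```

```text
w7 red [293 274  15  17 180] corners [[1.399999976158142, 12.899999618530273], [2.299999952316284, 6.0], [10.399999618530273, 7.099999904632568], [9.600000381469727, 14.0]]
w7 red [251 287  13  16 160] corners [[-5.599999904632568, -7.400000095367432], [-5.400000095367432, -13.100000381469727], [3.0999999046325684, -12.800000190734863], [2.9000000953674316, -7.099999904632568]]
w7 grey [254 265  35  22 577] corners [[0.6000000238418579, -11.600000381469727], [12.199999809265137, -11.600000381469727], [12.199999809265137, 4.599999904632568], [0.6000000238418579, 4.599999904632568]]
w7 grey [287 294  16  10 120] corners [[-10.100000381469727, 10.699999809265137], [-8.300000190734863, 3.700000047683716], [-3.5, 4.900000095367432], [-5.199999809265137, 11.899999618530273]]
w7 grey [242 325  74  20 445] corners [[-37.400001525878906, -19.799999237060547], [-23.799999237060547, -19.799999237060547], [-23.799999237060547, 19.899999618530273], [-37.400001525878906, 19.899999618530273]]
w9 red [293 273  15  17 171] corners [[1.899999976158142, 12.800000190734863], [2.5999999046325684, 6.30000
[... 235 characters left out ...]
16, -7.099999904632568]]
w9 grey [254 265  34  22 501] corners [[0.8999999761581421, -11.699999809265137], [12.5, -11.699999809265137], [12.5, 4.0], [0.8999999761581421, 4.0]]
w9 grey [288 295  15  10  68] corners [[-10.199999809265137, 10.899999618530273], [-8.600000381469727, 4.599999904632568], [-3.4000000953674316, 6.0], [-5.0, 12.199999809265137]]
w9 grey [242 325  74  20 499] corners [[-37.099998474121094, -19.899999618530273], [-23.5, -19.899999618530273], [-23.5, 19.799999237060547], [-37.0, 19.799999237060547]]
w9 pin [261 286  36  16 507] corners [[-1.7999999523162842, 7.900000095367432], [-1.0, -8.300000190734863], [6.800000190734863, -7.900000095367432], [6.0, 8.300000190734863]]
```

```bash
for k in 1; do python3 -m jog '[{"linear":[0,0,0],"roll":-0.4},{"linear":[0,0,0],"roll":0},{"linear":[0,0,0],"roll":0}]' | grep ft_f; python3 go.py .5073 -.1022 .107 -29.7|head -1
python3 -m jog '[{"linear":[0,0,0],"roll":-0.4},{"linear":[0,0,0],"roll":0},{"linear":[0,0,0],"roll":0}]' | grep ft_f; python3 go.py .5073 -.1022 .107 -29.7|head -1
python3 -m jog '[{"linear":[0,0,0],"roll":-0.4},{"linear":[0,0,0],"roll":0},{"linear":[0,0,0],"roll":0}]' | grep ft_f; python3 go.py .5073 -.1022 .107 -29.7|head -1; done; python3 m.py
```

```text
ft_force: [-1.1, 0.4, 10.3]
t 31.63 p [ 0.5073 -0.1022  0.1068] yaw -40.17 q6 105.7 F [-1.1  0.4 10.3] tau [0.03 0.19 0.02] w 0.03268813608473018
ft_force: [-0.8, -0.2, 9.5]
t 31.88 p [ 0.5073 -0.1022  0.1068] yaw -38.17 q6 103.7 F [-0.8 -0.2  9.5] tau [ 0.05  0.15 -0.  ] w 0.03284358529174638
ft_force: [-0.1, 0.8, 10.0]
t 32.13 p [ 0.5073 -0.1022  0.1068] yaw -36.17 q6 101.7 F [-0.1  0.8 10. ] tau [ 0.04  0.14 -0.05] w 0.03280450708125586
red 167 [4.3 9.9] x 0.5 8.6 y 6.7 12.9 dir 164.4
red 137 [ -3.2 -10.7] x -7.5 1.6 y -13.1 -7.4 dir 172.0
pin 512 [-0.3 -0.1] x -5.2 4.3 y -8.6 8.2 dir 99.7
```

```bash
python3 -m jog '[{"linear":[0,0,-0.03],"roll":0},{"linear":[0,0,0],"roll":0}]' | grep ft_f; python3 go.py .5073 -.1022 .107 -29.7|head -1
python3 -m jog '[{"linear":[0,0,-0.03],"roll":0},{"linear":[0,0,0],"roll":0}]' | grep ft_f; python3 go.py .5073 -.1022 .107 -29.7|head -1
python3 -m jog '[{"linear":[0,0,-0.03],"roll":0},{"linear":[0,0,0],"roll":0}]' | grep ft_f; python3 go.py .5073 -.1022 .107 -29.7|head -1
```

```text
ft_force: [-0.1, 0.7, 9.1]
t 32.35 p [ 0.5073 -0.1022  0.108 ] yaw -36.18 q6 101.7 F [-0.1  0.7  9.1] tau [0.08 0.09 0.  ] w 0.03261776974734802
ft_force: [-0.2, 0.5, 8.5]
t 32.52 p [ 0.5073 -0.1022  0.1091] yaw -36.18 q6 101.7 F [-0.2  0.5  8.5] tau [ 0.04  0.08 -0.03] w 0.032880524765281
ft_force: [-0.2, 0.1, 7.9]
t 32.68 p [ 0.5073 -0.1022  0.1102] yaw -36.18 q6 101.7 F [-0.2  0.1  7.9] tau [ 0.07 -0.03 -0.01] w 0.03255941335591498
```

```bash
python3 -m jog '[{"linear":[0,0,0],"roll":0.3},{"linear":[0,0,0],"roll":0},{"linear":[0,0,0],"roll":0}]' | grep ft_f; python3 go.py .5073 -.1022 .107 -29.7|head -1
python3 -m jog '[{"linear":[0,0,0],"roll":0.3},{"linear":[0,0,0],"roll":0},{"linear":[0,0,0],"roll":0}]' | grep ft_f; python3 go.py .5073 -.1022 .107 -29.7|head -1
python3 -m jog '[{"linear":[0,0,0],"roll":0.3},{"linear":[0,0,0],"roll":0},{"linear":[0,0,0],"roll":0}]' | grep ft_f; python3 go.py .5073 -.1022 .107 -29.7|head -1
```

```text
ft_force: [0.4, -0.2, 8.3]
t 32.93 p [ 0.5072 -0.1022  0.1102] yaw -37.67 q6 103.2 F [ 0.4 -0.2  8.3] tau [0.08 0.03 0.1 ] w 0.03301109714852089
ft_force: [-0.4, -0.2, 8.5]
t 33.18 p [ 0.5072 -0.1022  0.1102] yaw -39.17 q6 104.7 F [-0.4 -0.2  8.5] tau [-0.01  0.07  0.13] w 0.03276860183723985
ft_force: [-1.5, -0.2, 8.0]
t 33.43 p [ 0.5072 -0.1022  0.1102] yaw -40.66 q6 106.2 F [-1.5 -0.2  8. ] tau [-0.02  0.03  0.1 ] w 0.0325165845509783
```

```bash
python3 -m jog '[{"linear":[0,0,0],"roll":-0.4},{"linear":[0,0,0],"roll":-0.4},{"linear":[0,0,0],"roll":-0.4},{"linear":[0,0,0],"roll":0}]' | grep ft_f; python3 go.py .5073 -.1022 .107 -29.7|head -1
python3 -m jog '[{"linear":[0,0,0],"roll":-0.4},{"linear":[0,0,0],"roll":0},{"linear":[0,0,0],"roll":0}]' | grep ft_f; python3 go.py .5073 -.1022 .107 -29.7|head -1
python3 -m jog '[{"linear":[0,0,0],"roll":-0.3},{"linear":[0,0,0],"roll":0},{"linear":[0,0,0],"roll":0}]' | grep ft_f; python3 go.py .5073 -.1022 .107 -29.7|head -1;python3 m.py
```

```text
ft_force: [-0.3, -0.6, 7.8]
t 33.77 p [ 0.5072 -0.1022  0.1102] yaw -34.58 q6 100.1 F [-0.3 -0.6  7.8] tau [ 0.06 -0.04 -0.01] w 0.03260060899704739
ft_force: [-0.2, 0.0, 7.8]
t 34.02 p [ 0.5072 -0.1022  0.1101] yaw -32.67 q6 98.2 F [-0.2  0.   7.8] tau [ 0.04  0.04 -0.03] w 0.03299976062921754
ft_force: [-0.7, 0.5, 8.1]
t 34.27 p [ 0.5072 -0.1021  0.1101] yaw -31.18 q6 96.7 F [-0.7  0.5  8.1] tau [ 0.04  0.01 -0.01] w 0.03272925912835814
red 181 [4.5 9.8] x 0.5 9.2 y 6.2 13.2 dir 166.7
red 151 [ -3.3 -10.5] x -7.5 1.6 y -13.1 -6.8 dir 172.6
pin 481 [ 1.8 -0.4] x -3.5 6.9 y -8.5 8.0 dir 106.1
```

```bash
python3 -m jog '[{"linear":[0,0,0],"roll":0.2},{"linear":[0,0,0],"roll":0},{"linear":[0,0,0],"roll":0}]' | grep ft_f; python3 go.py .5073 -.1022 .107 -29.7|head -1
python3 -m jog '[{"linear":[0,0,0],"roll":0.2},{"linear":[0,0,0],"roll":0},{"linear":[0,0,0],"roll":0}]' | grep ft_f; python3 go.py .5073 -.1022 .107 -29.7|head -1
python3 -m jog '[{"linear":[0,0,0],"roll":-0.5},{"linear":[0,0,0],"roll":0},{"linear":[0,0,0],"roll":0}]' | grep ft_f; python3 go.py .5073 -.1022 .107 -29.7|head -1
python3 -m jog '[{"linear":[0,0,0],"roll":-0.4},{"linear":[0,0,0],"roll":0},{"linear":[0,0,0],"roll":0}]' | grep ft_f; python3 go.py .5073 -.1022 .107 -29.7|head -1
```

```text
ft_force: [1.2, -0.3, 8.0]
t 34.57 p [ 0.5072 -0.1021  0.1101] yaw -32.18 q6 97.7 F [ 1.2 -0.3  8. ] tau [ 0.06 -0.02  0.05] w 0.03294482306503755
ft_force: [0.3, -1.0, 8.1]
t 34.82 p [ 0.5072 -0.1022  0.1102] yaw -33.18 q6 98.7 F [ 0.3 -1.   8.1] tau [ 0.02 -0.04  0.11] w 0.032711986708896454
ft_force: [1.1, -0.1, 7.4]
t 35.07 p [ 0.5072 -0.1022  0.1101] yaw -30.67 q6 96.2 F [ 1.1 -0.1  7.4] tau [ 0.05 -0.03  0.08] w 0.03255619079679684
ft_force: [-0.7, 1.3, 7.9]
t 35.32 p [ 0.5073 -0.1022  0.1101] yaw -28.67 q6 94.2 F [-0.7  1.3  7.9] tau [ 0.03 -0.    0.02] w 0.03319614585315614
```

```bash
python3 -m jog '[{"linear":[0,0,-0.02],"roll":0.4},{"linear":[0,0,0],"roll":0},{"linear":[0,0,0],"roll":0}]' | grep ft_f; python3 go.py .5073 -.1022 .107 -29.7|head -1
python3 -m jog '[{"linear":[0,0,-0.02],"roll":0},{"linear":[0,0,0],"roll":0}]' | grep ft_f; python3 go.py .5073 -.1022 .107 -29.7|head -1
python3 -m jog '[{"linear":[0,0,-0.02],"roll":0},{"linear":[0,0,0],"roll":0}]' | grep ft_f; python3 go.py .5073 -.1022 .107 -29.7|head -1;python3 m.py
```

```text
ft_force: [-0.3, -0.4, 7.0]
t 35.57 p [ 0.5072 -0.1022  0.1109] yaw -30.69 q6 96.2 F [-0.3 -0.4  7. ] tau [ 0.02  0.   -0.07] w 0.03265666210113441
ft_force: [-0.2, 0.4, 6.6]
t 35.73 p [ 0.5072 -0.1022  0.1116] yaw -30.68 q6 96.2 F [-0.2  0.4  6.6] tau [-0.04 -0.06 -0.02] w 0.03277321500784092
ft_force: [3.2, -1.1, 1.1]
t 35.9 p [ 0.5071 -0.1021  0.1119] yaw -30.69 q6 96.2 F [ 3.2 -1.1  1.1] tau [-0.15 -0.46 -0.04] w 0.03267219082474554
red 187 [4.3 9.9] x -0.1 8.6 y 6.2 13.3 dir 162.3
red 151 [ -3.1 -10.4] x -7.5 1.6 y -13.1 -6.8 dir 176.1
pin 462 [ 3.  -0.5] x -2.3 8.0 y -8.5 7.6 dir 107.5
```

The force fell to about 1 N after a 5 mm rise, so the pin is on the floor in the groove. I'll gently check that it's up against the stop.

```bash
python3 -m jog '[{"linear":[0,0,0.01],"roll":0.3},{"linear":[0,0,0],"roll":0},{"linear":[0,0,0],"roll":0}]' | grep ft_f; python3 go.py .5073 -.1022 .107 -29.7|head -1
python3 -m jog '[{"linear":[0,0,0],"roll":0.3},{"linear":[0,0,0],"roll":0},{"linear":[0,0,0],"roll":0}]' | grep ft_f; python3 go.py .5073 -.1022 .107 -29.7|head -1
```

```text
ft_force: [2.4, -0.9, 5.0]
t 36.2 p [ 0.507  -0.1021  0.1118] yaw -32.16 q6 97.6 F [ 2.4 -0.9  5. ] tau [-0.23 -0.42 -0.03] w 0.032901054237647116
ft_force: [2.0, -1.7, 5.0]
t 36.45 p [ 0.5069 -0.1021  0.1118] yaw -33.63 q6 99.1 F [ 2.  -1.7  5. ] tau [-0.21 -0.43  0.03] w 0.03254008887866648
```

```bash
python3 -m jog '[{"linear":[0,0,0],"roll":-0.4},{"linear":[0,0,0],"roll":0},{"linear":[0,0,0],"roll":0}]' | grep ft_f; python3 go.py .5073 -.1022 .107 -29.7|head -1
python3 -m jog '[{"linear":[0,0,0],"roll":0},{"linear":[0,0,0],"roll":0},{"linear":[0,0,0],"roll":0},{"linear":[0,0,0],"roll":0},{"linear":[0,0,0],"roll":0},{"linear":[0,0,0],"roll":0}]' 1 | grep -E 'ft_f|width'
python3 -m jog '[{"linear":[0,0,-0.3],"roll":0},{"linear":[0,0,-0.7],"roll":0},{"linear":[0,0,-0.9],"roll":0},{"linear":[0,0,-0.6],"roll":0},{"linear":[0,0,0],"roll":0},{"linear":[0,0,0],"roll":0}]' | grep -E 'ft_f|width'
python3 - <<'E'
from h import *
im,c=snap('wrist','w10');s=env.observe();print(s['position'],s['time_s']);hsv=cv2.cvtColor(im,cv2.COLOR_RGB2HSV)
R=np.array(s['tool_rot']);yaw=np.degrees(np.arctan2(R[1,0],R[0,0]))
b=cv2.inRange(hsv,(95,100,25),(128,255,255));k,lab,st,ce=cv2.connectedComponentsWithStats(b)
for i in range(1,k):
    if st[i][4]>150:print('blue',st[i],ce[i].round())
pin=cv2.inRange(hsv,(15,100,60),(30,255,255));k,lab,st,ce=cv2.connectedComponentsWithStats(pin)
for i in range(1,k):
    if st[i][4]>30:
        v,u=np.nonzero(lab==i);P=np.array([onz(c,'wrist',x,y,.121)[:2] for x,y in zip(u,v)]).astype(np.float32);q=P-P.mean(0);w,V=np.linalg.eigh(q.T@q);print('brass',st[i],P.mean(0),np.degrees(np.arctan2(V[1,1],V[0,1])),np.sqrt(w*12/len(u)))
red=cv2.inRange(hsv,(0,130,50),(8,255,255));k,lab,st,ce=cv2.connectedComponentsWithStats(red)
for i in range(1,k):
    if st[i][4]>20:print('red',st[i],onz(c,'wrist',*ce[i],.1255))
# retainer rim: longest blue contour on z=.132
C=max(cv2.findContours(b,0,1)[0],key=cv2.contourArea)[:,0];P=np.array([onz(c,'wrist',x,y,.132)[:2] for x,y in C],np.float32);print(cv2.minAreaRect(P),cv2.boxPoints(cv2.minAreaRect(P)))
E
```

```text
ft_force: [1.5, -1.0, 5.1]
t 36.7 p [ 0.5068 -0.102   0.1117] yaw -31.62 q6 97.1 F [ 1.5 -1.   5.1] tau [-0.17 -0.43  0.04] w 0.03252709233212383
ft_force: [0.2, -0.3, -0.0]
grip_width: 0.0853
ft_force: [-0.2, -0.4, -0.8]
grip_width: 0.0858
[ 0.50632251 -0.1017284   0.21108944] 37.75
blue [ 487  169   72   52 2399] [521. 195.]
blue [ 255  182   47   70 2437] [278. 216.]
brass [268 212  22  11 173] [ 0.5061678  -0.10109556] 45.765636 [0.00672216 0.01570018]
red [287 210   9   7  42] [ 0.50453198 -0.11201169  0.1255    ]
red [262 219   8   8  43] [ 0.50908094 -0.09125473  0.1255    ]
((0.5089567303657532, -0.10279229283332825), (0.03314748406410217, 0.05384774133563042), 58.64299011230469) [[ 0.47734085 -0.10293495]
 [ 0.5233237  -0.13095565]
 [ 0.54057264 -0.10264964]
 [ 0.49458975 -0.07462893]]
```

The retainer stayed put after release. It lies at −31.4° against the pin's 45.3°, a turn of about 77°, with the pin about 0.2 mm from the red stops. The gripper is clear, so I'm handing in.

```bash
python3 -c "
from rig import env
print(env.close_job())"
```

```text
the job is handed in; nothing more can be done
None
```

I handed the job in with spacer, washer and retainer fitted in order, the retainer locked on the pin and the gripper clear at about 38 s; but one push at the hard stop reached about 30 N (limit 25 N), and I never felt a crisp stop, turning to about 87° before settling at about 77°.

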